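# Turn a flanged cup over in the turnover fixture

## Robot

A 7-joint arm with a two-finger parallel gripper is mounted at the origin on the work surface. World frame = base frame: x ahead of the robot, y to its left, z up, the work surface at z = 0. Lengths are in m, angles in rad, forces in N, time in s.
With the tool pointing down it reaches from about 0.425 to 0.875 m from the base axis. Payload 4.7 kg.
Tool frame: the origin (TCP) lies between the finger pads; the fingertips stand 14 mm ahead of it and the grasp point (between the pads) lies 5 mm behind it; z points along the fingers, y is the line along which they close (so a half turn about z gives the same grasp; the last joint's range is limited). The gripper opens to 87 mm and grips with 3 to 60 N. Pads are 19 mm wide; open, the fingers measure 117 mm over their backs; the gripper's body (75 mm by 190 mm) begins 51 mm behind the grasp point.
Start: joints at [1.128, 0.321, -0.07, 1.45, 0.023, 1.371, -0.057], TCP at [0.287, -0.583, 0.237] pointing down, gripper open.
Joint ranges: [-2.86, 2.86], [-0.3, 2.09], [-1.38, 1.24], [0.06, 2.45], [-1.56, 4.7], [0.09, 2.05], [-2.69, 2.69]. Speed limits (rad/s): [2.57, 2.57, 3.14, 3.14, 3.14, 3.14, 3.14].

## Interface

Orientations are given as a rotation vector (axis times angle).
In Python, from bench import get_state, get_image, camera_params, close_job gives the robot as it stands. The module is installed in compiled form; this text tells all that it offers.
- The arm moves only by the tool arm_command, never from a script. Its argument "motion" is a list of rows, each a list of 5 numbers: the finger opening in mm, from 0 to 87, then the shift along the tool's x, y, z in mm, then the turn about the tool's z in degrees. In form: [[gripper, x, y, z, spin], ...]. A call has 1 to 5 rows; each row is the pose to reach, as a shift and turn from the pose commanded when the call began, along the tool's axes at that moment; what a row does not reach only later rows make up. A row lasts 1/12 s, in which the tool goes at most 41.7 mm and 7.16 degrees, less where a joint would pass 70% of its speed; a pose out of reach is approached as far as the arm can. A call with a gripper value outside its range is refused whole. The fingers move at their own pace and stop on an object; "newtons" is the grip in N (left out, the last holds). Time passes only in rows, so rows that repeat a pose let the fingers close. It gives the time, the measured TCP pose, the force, the opening and the grip force at its end, in the units of the state.
- get_state(): the state, without advancing time (a new reading comes with each control period).
- get_image(name): name is "scene" or "side" or "wrist"; returns (picture, depth): 400x640x3 uint8, red, green, blue; 400x640 float32, m along the optical axis (not along the pixel's ray), 0 where there is no reading.
- camera_params(name): a dict with "intrinsics" (3x3 intrinsics, pixels), "D" ([k1, k2, p1, p2, k3] as OpenCV has them; the pictures are not rectified), "extrinsics" (4x4, takes a point from camera to world coordinates). Camera axes: x right, y down, z forward; pixel columns grow to the right and rows downward; lengths in m; the calibration is good to about 2 mm. A picture is of the moment at which its call begins: read the wrist's pose just before it. camera_params takes no time and is no camera call; for the wrist camera it gives the pose at the moment of the call.
- close_job(): hands the job in; it is judged then, once.
The state is a dict: "time": time; "joint_positions": joint angles; "qd": joint speeds; "joint_torque": joint torques, N m; "position": TCP position; "tool_rot": TCP orientation; "ft_force": force on the tool from outside, world axes, zero at the start; "torque": the same for the moment, N m; "grip_width": opening from 0.0 (shut) to 1.0 (fully open); "grip_force": force on a finger pad.
Only numpy, scipy, OpenCV 4.12 (cv2) and the standard library are available. Lean on these libraries where they do the work, as an engineer would, in place of code of your own. Each camera call takes 0.05 s, during which the arm holds its last target. There are 200 camera calls.

## Task

Load the flanged aluminium cup, mouth away from the leaf, into the slanted leaf of the turnover fixture: set its flange on the leaf, slide it under the two lips gently until it is fully home against the stop and the sprung catch has risen behind it, and let go. Then swing the leaf by its side handle, without flinging it, right over until it is fully closed, so that the cup ends upside down over the drying post, and let go. Leave the other things on the bench where they are.

Things in the scene. Friction and masses are not known exactly. Their poses are not given: they have to be found in the camera images.
- cup_mid (a point): Flanged aluminium cup, standing mouth up on the bench, 70 mm tall, 0.2 to 0.36 kg. Body 60 mm outside diameter; foot flange 80 mm diameter, 6 mm thick, flush with the underside; bore 46 mm, open at the top only. The only part with both a foot flange and an open bore. This point: on its axis half-way up (35 mm above the underside); z runs from flange to mouth.
- fixture: Turnover fixture, bolted down: dark steel base plate 150 x 325 x 12 mm, a hinge, an aluminium leaf with a grippy rubber face on its +y side and a drying post on its -y side. Origin on the bench under the middle of the hinge. Hinge axis along x, 50 mm above the bench; the leaf swings up and over from +y to -y. Hinge cheeks at x = +-64 mm are 64 mm high.
- leaf (a joint): Angle of the leaf, rad. 0: open, its face slanted 30 degrees from level, outer end high. Grows as it swings up and over: upright at 1.05, fully closed on its stop at 2.618 (face down, level, over the post). Starts at 0 to 0.12. The hinge is stiff (friction 1.0 N m): the 0.45 kg leaf stays where it is left and must be moved all the way, with up to 15 N at the handle.
- nest (a point): Point on the leaf's flat face about where the middle of the cup's underside lies when home (on the rubber face a cup does not slide by itself). The stop bar (60 mm wide, 12 mm high) is clamped anywhere from nest y = -52 to -28 mm, unmeasured: feel for it. Turns with the leaf: x along the hinge, y away from the hinge, z square out of the face. Hinge axis: 100 mm to -y, 40 mm to +z. Plate 108 mm wide, 8 thick, y = -52 to +76.
- catch (a joint): A sprung catch with a round top, 11 mm across and 4 mm proud of the leaf's face, on the channel's middle line, 86 mm outward of the stop bar's face; m: 0 up, 0.004 pressed flush. The flange, set down, presses it flush (under 1 N) and slides over it; it springs up behind the flange only when the cup is within 1.5 mm of the stop. It moves with the stop bar.
- lips (a point): Middle of the channel between the two lips that overhang the flange, on the leaf's face, at nest y = -3 mm. Lips: undersides 9 mm, tops 14 mm above the face (18 mm at the lead-in), inner edges at x = +-33 mm, from nest y = -24 to +29. Channel walls at x = +-42, from nest y = -40 to +24, flaring to +-49 at +50, 8 mm high.
- mouth (a point): Where to set the cup down: on the leaf's face at nest y = +50 mm; with the cup's axis here (or anywhere over nest y = +46) its flange is clear of the lips, and from here it slides in 38 to 62 mm along -y, to the stop. Same axes as the nest point.
- handle (a point): Middle of the handle: a black round bar 14 mm in diameter along the hinge direction, sticking out 75 mm from the leaf's -x edge (20 mm knob at its end); this point is 38 mm from the edge, at nest x = -92, y = +40, z = -4 mm, that is 140 mm outward and 44 mm to -z of the hinge axis. The bar can turn between gripping jaws. Same axes as the nest point.
- post (a point): Tip of the drying post: upright, steel, 14 mm in diameter, coned tip, 35 mm tall, on a round seat 84 mm in diameter whose top is 18 mm above the bench. It stands 100 mm from the hinge on the -y side of the fixture. When the leaf is closed the rim of the cup rests on the seat.
- sleeve: Bystander: a plain aluminium tube, 60 mm outside, 46 mm bore, 70 mm tall, no flange. Origin at its underside.
- stub: Bystander: a solid flanged stub with the cup's outline (80 mm flange, 60 mm body, 70 mm tall) but no bore: its top is closed. Origin at its underside.
- chuck_key: Bystander: a T-shaped chuck key, 130 mm across, 100 mm long, lying.
- brush: Bystander: a brush 200 mm long, lying.
- wrench: Bystander: a wrench 180 mm long, lying.
- oil: Bystander: a white oil bottle, 60 mm in diameter, 150 mm tall. Origin at its underside.
- bar_end: Bystander: a short steel bar, 48 mm in diameter, 60 mm tall, upright.
- arbor: Bystander: a dark steel arbor with a wide foot, 62 mm in diameter, 90 mm tall, upright.
Not all that is in view belongs to the job. Leave any purple look-alike of the part that bears cup_mid alone.

How it is judged:
By the outcome, as a careful person would: the job done as asked, in the order asked, and still so for the second after the job is handed in, with the robot touching nothing.
It also fails if it takes over 61 s, if anything falls off the work surface, if the arm or the gripper's body presses on something with over 40 N, if the wrist force passes 120 N, or if a joint passes its speed limit or range.

## Working session

There is one attempt and no reset: what is moved stays moved. The work goes in short steps, Python scripts to look and compute and a tool call to move; the robot and the scene stay as the last step left them, time stands still between calls to the robot, and variables do not carry over. Pictures are saved under pics/ and viewed, at most 12 in all, crops included, and the job is handed in when it is done.

Besides the shell and the picture viewer there is one more tool, called after "Request:" in YAML: its name, and indented under it one key for each argument. arm_command: Moves the arm, as the interface text tells. Its arguments: {"type":"object","properties":{"motion":{"type":"array"},"newtons":{"type":"number"}},"required":["motion"]}

```bash
mkdir -p pics
cat > h.py <<'E'
import numpy as np, cv2
from bench import get_state,get_image,camera_params,close_job
from scipy.spatial.transform import Rotation as R
def snap(n,f=None):
    P=camera_params(n); im,d=get_image(n)
    np.savez(f'/tmp/{n}.npz',im=im,d=d,K=P['intrinsics'],D=P['D'],E=P['extrinsics'])
    if f: cv2.imwrite('pics/'+f,im[:,:,::-1])
    return im,d,P
def load(n):
    z=np.load(f'/tmp/{n}.npz'); return z['im'],z['d'],dict(intrinsics=z['K'],D=z['D'],extrinsics=z['E'])
def cloud(d,P):
    h,w=d.shape; u,v=np.meshgrid(np.arange(w),np.arange(h))
    p=cv2.undistortPoints(np.stack([u,v],-1).reshape(-1,1,2).astype(np.float64),np.array(P['intrinsics']),np.array(P['D'])).reshape(h,w,2)
    X=np.dstack([p,np.ones((h,w))])*d[...,None]; E=np.array(P['extrinsics'])
    W=X@E[:3,:3].T+E[:3,3]; W[d==0]=np.nan; return W
def pose():
    s=get_state(); return np.array(s['position']),R.from_rotvec(s['tool_rot']).as_matrix(),s
E
python3 - <<'E'
from h import *
for n in('scene','side'):
    snap(n,n+'0.png')
p,r,s=pose();print(p,r,s)
E
```

```text
[ 0.28642044 -0.58296163  0.23554217] [[ 8.97462844e-01  4.41089212e-01 -8.66861875e-04]
 [ 4.41090053e-01 -8.97461528e-01  1.53983027e-03]
 [-9.87726612e-05 -1.76430461e-03 -9.99998439e-01]] {'time': 0.1, 'joint_positions': array([ 1.12813786,  0.32178578, -0.07008047,  1.45156236,  0.02260435,
        1.37079841, -0.05687055]), 'qd': array([ 2.80787501e-05, -6.46281508e-04, -5.65180275e-04, -2.39946708e-03,
       -6.74747633e-04,  1.36393371e-03, -1.39291700e-03]), 'joint_torque': array([-3.61981001e-04, -4.92569625e+01, -4.05652514e-01, -3.13396382e+01,
       -6.40357006e-02,  3.95244663e-02,  5.80445635e-05]), 'position': array([ 0.28642044, -0.58296163,  0.23554217]), 'tool_rot': array([-3.05834850e+00, -7.10952966e-01,  7.78210014e-04]), 'ft_force': array([ 0.53988564, -0.5628619 , -0.78704007]), 'torque': array([-0.01742   , -0.04614555,  0.04345704]), 'grip_force': 0.0, 'grip_width': 0.9973246248126079}
```

View pics/scene0.png

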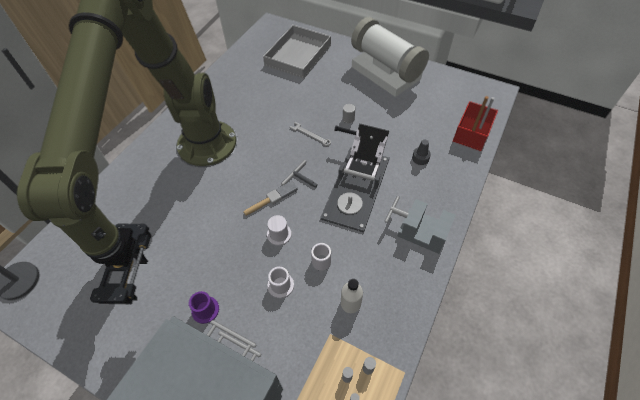

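View pics/side0.png

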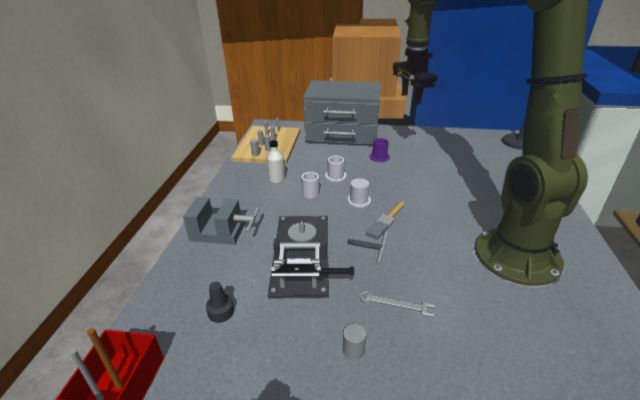

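The scene view shows the real cup (flange and bore) at about (279,282), the stub at (278,230), the sleeve at (320,257), the purple look-alike at (203,305), the post at (349,204) and the leaf at (371,140). The side view agrees: cup (336,167), stub (359,190), handle running to the right at (340,272).

Run:
```python
from h import *
for n,cu,box in(('scene',(279,282),(315,90,395,235)),('side',(336,167),(262,210,360,302))):
    im,d,P=load(n); W=cloud(d,P)
    print(n,'pix',[W[v,u].round(3) for u,v in [cu,(349,200) if n=='scene' else (302,230)]])
    u,v=cu; c=W[v-22:v+20,u-20:u+20].reshape(-1,3); t=c[(c[:,2]>.064)&(c[:,2]<.076)]
    (a,b),rr=cv2.minEnclosingCircle((t[:,:2]*1000).astype(np.float32)); print('cup rim',a,b,rr,len(t))
    x0,y0,x1,y1=box; B=W[y0:y1,x0:x1]; col=im[y0:y1,x0:x1].max(2)
    m=(B[...,2]>.007)&(B[...,2]<.017)&(col<110)
    m=cv2.morphologyEx(m.astype(np.uint8),cv2.MORPH_OPEN,np.ones((2,2)))>0
    q=B[m]; print('plate',len(q),cv2.minAreaRect((q[:,:2]*1000).astype(np.float32)))
    s=(B[...,2]>.015)&(B[...,2]<.021)&(col>110); q=B[s]; print('seat',np.median(q,0),cv2.minEnclosingCircle((q[:,:2]*1000).astype(np.float32)))
    h=B[(B[...,2]>.07)]; print('high',len(h),h.min(0),h.max(0))
```

```text
scene pix [array([ 0.537, -0.36 ,  0.007]), array([ 0.607, -0.019,  0.042])]
cup rim 543.4651489257812 -363.8462829589844 30.565954208374023 151
plate 2040 ((511.27130126953125, 102.35514831542969), (137.82833862304688, 497.6409606933594), 29.829425811767578)
seat [ 0.60824003 -0.01382718  0.0181199 ] ((575.45751953125, 241.31790161132812), 334.518798828125)
high 888 [ 0.44153698 -0.05283056  0.0700773 ] [0.75379706 0.26380477 0.11944296]
side pix [array([ 0.536, -0.333,  0.058]), array([ 0.602, -0.009,  0.026])]
cup rim 509.57135009765625 -293.25091552734375 107.27429962158203 130
plate 2393 ((nan, nan), (0.0, 0.0), 0.0)
seat [ 0.60100909 -0.00560104  0.01776223] ((593.9321899414062, 65.41908264160156), 164.20738220214844)
high 775 [0.43897719 0.16662568 0.07020445] [0.63212836 0.26279001 0.11838216]
```

Run:
```python
from h import *
for n,pc,sc in(('scene',(335,213),(349,205)),('side',(275,240),(290,233))):
    im,d,P=load(n); W=cloud(d,P); col=im.max(2); g=np.nan_to_num(W,nan=9)
    near=(np.hypot(g[...,0]-.61,g[...,1]-.07)<.25)
    m=((g[...,2]>.007)&(g[...,2]<.016)&near).astype(np.uint8)
    k,l,st,_=cv2.connectedComponentsWithStats(m); i=1+np.argmax(st[1:,4]); q=W[l==i]
    print(n,st[i],cv2.minAreaRect((q[:,:2]*1000).astype(np.float32)))
    m=((g[...,2]>.0155)&(g[...,2]<.021)&(np.hypot(g[...,0]-.605,g[...,1]+.012)<.07)&(col>90)).astype(np.uint8)
    k,l,st,_=cv2.connectedComponentsWithStats(m); i=1+np.argmax(st[1:,4]); q=W[l==i]
    print('seat',len(q),cv2.minEnclosingCircle((q[:,:2]*1000).astype(np.float32)))
    h=W[(g[...,2]>.03)&(g[...,2]<.06)&(np.hypot(g[...,0]-.605,g[...,1]+.012)<.025)]; print('post',len(h),h.max(0),np.median(h,0))
    c=W[(np.hypot(g[...,0]-.543,g[...,1]+.363)<.045)&(g[...,2]>.065)&(g[...,2]<.08)]; print('cup',len(c),cv2.minEnclosingCircle((c[:,:2]*1000).astype(np.float32)))
    c=W[(np.hypot(g[...,0]-.543,g[...,1]+.363)<.06)&(g[...,2]>.003)&(g[...,2]<.009)]; print('flange',len(c),cv2.minEnclosingCircle((c[:,:2]*1000).astype(np.float32)))
    b=W[near&(g[...,2]>.075)&(col<80)]; print('leafdark',b.min(0),b.max(0))
im,d,P=load('side');c=im[190:320,240:380];cv2.imwrite('pics/c1.png',cv2.resize(c[:,:,::-1],None,fx=5,fy=4.5,interpolation=2))
```

```text
scene [ 320  156   69   76 1850] ((595.6600341796875, 64.48320770263672), (150.93882751464844, 326.94976806640625), 7.654087066650391)
seat 300 ((602.8735961914062, -8.868193626403809), 45.113243103027344)
post 21 [ 0.61194472 -0.00817132  0.05379754] [ 0.60689197 -0.01535095  0.04606676]
cup 142 ((543.4651489257812, -363.8462829589844), 30.565954208374023)
flange 224 ((544.6815185546875, -364.30584716796875), 58.926788330078125)
leafdark [ 0.44280182 -0.05118394  0.07509883] [0.82938992 0.28325545 0.11944296]
side [ 268  273   61   24 1103] ((576.6302490234375, 189.259521484375), (149.3358612060547, 78.32150268554688), 7.958827972412109)
seat 362 ((602.7706909179688, -15.656620979309082), 45.97565841674805)
post 31 [ 0.6103498  -0.00448044  0.05268258] [ 0.60333734 -0.00837754  0.04358493]
cup 72 ((541.6395263671875, -363.2046203613281), 31.165544509887695)
flange 91 ((543.7081909179688, -355.1856384277344), 53.92076873779297)
leafdark [ 0.43897719 -0.04736229  0.07503651] [0.80139932 0.28629234 0.11823193]
```

View pics/c1.png

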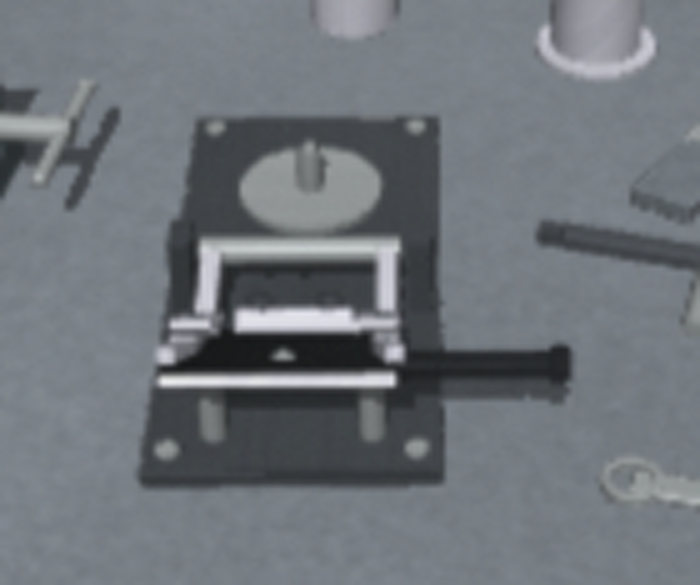

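The crop shows the leaf open. The frame lies towards the viewer, the handle runs right to its knob at crop (565,362), the catch is at crop (285,352), and the post is behind at crop (310,165). Next I'll get the handle position (leaf angle) and the neighbours of the cup.

```bash
cat >> h.py <<'E'
a=np.radians(7.7); FX=np.array([np.cos(a),np.sin(a),0]); FY=np.array([-np.sin(a),np.cos(a),0]); Z=np.array([0,0,1.])
HG=np.array([.6045,-.0115,0])+.1*FY+.05*Z
def leafpt(th,x,y,z):
    e=np.pi/6+th; o=np.cos(e)*FY+np.sin(e)*Z; n=-np.sin(e)*FY+np.cos(e)*Z
    return HG+x*FX+(y+.1)*o+(z-.04)*n
def tofix(W): 
    q=W-(HG-.05*Z); return np.stack([q@FX,q@FY,q[...,2]],-1)
def rel(target):  # shift in tool axes, mm
    p,r,s=pose(); return (r.T@(target-p)*1000).round(1)
E
python3 - <<'E'
from h import *
print('hinge',HG, 'handle pred',[leafpt(t,-.1,.04,-.004).round(3) for t in(0,.06,.12)])
for n in('scene','side'):
    im,d,P=load(n); W=cloud(d,P); F=tofix(np.nan_to_num(W,nan=9)); col=im.max(2)
    m=(F[...,0]>-.115)&(F[...,0]<-.07)&(F[...,1]>.08)&(F[...,1]<.2)&(F[...,2]>.06)
    q=F[m]; print(n,'handle',len(q),q.min(0).round(4),q.max(0).round(4),np.median(q,0).round(4))
    m=(abs(F[...,0])<.03)&(F[...,1]>.13)&(F[...,1]<.2)&(F[...,2]>.06)&(F[...,2]<.16)&(col<70)
    q=F[m]; 
    if len(q)>10: print('face',len(q),np.degrees(np.arctan(np.polyfit(q[:,1],q[:,2],1)[0])),np.median(q,0))
    m=(F[...,1]>.04)&(F[...,2]>.07)&(F[...,1]<.2)&(abs(F[...,0])<.056); q=F[m]; print('leaf x',q[:,0].min(),q[:,0].max(),'end',q[q[:,2]>.098].mean(0) )
    g=np.nan_to_num(W,nan=9); 
    for nm,(u,v) in dict(scene=dict(sleeve=(320,250),stub=(278,222),oil=(351,295),key=(300,172)),side=dict(sleeve=(310,178),stub=(360,183),oil=(276,165))) [n].items(): print(nm,W[v,u].round(3))
p,r,s=pose(); c=np.array([.5425,-.3635,.2]); print('to cup',rel(c))
E
```

```text
hinge [0.59110138 0.08759832 0.05      ] handle pred [array([0.473, 0.216, 0.082]), array([0.473, 0.214, 0.09 ]), array([0.473, 0.211, 0.099])]
scene handle 47 [-0.1146  0.1307  0.0884] [-0.0714  0.1449  0.1037] [-0.093   0.1369  0.0968]
face 203 34.27673551750651 [-0.00058483  0.14933377  0.10268227]
leaf x -0.05495340863095309 0.055871901108433354 end [0.0007551  0.15043277 0.10670903]
sleeve [ 0.604 -0.221  0.032]
stub [ 0.452 -0.21   0.069]
oil [ 0.76  -0.338  0.112]
key [ 0.386  0.041 -0.003]
side handle 118 [-0.115   0.1351  0.0898] [-0.0707  0.149   0.1016] [-0.0929  0.1437  0.0976]
face 83 34.5990413968368 [0.00582322 0.14530762 0.1016441 ]
leaf x -0.054644600574624 0.05433829484712052 end [0.00043934 0.15514674 0.10881419]
sleeve [ 0.618 -0.263  0.048]
stub [ 0.446 -0.221  0.067]
oil [ 0.741 -0.292  0.075]
to cup [326.6 -83.9  35.7]
```

Request:
arm_command:
  motion:
    - [87, 33, -8, 0, -7]
    - [87, 66, -17, 0, -14]
    - [87, 98, -25, 0, -21]
    - [87, 131, -34, 0, -28]
    - [87, 163, -42, 0, -35]
  newtons: 15

```text
time: 0.52
position: [0.4154, -0.4722, 0.2361]
tool_rot: [-2.699, -1.606, 0.0]
ft_force: [0.5, -1.0, -1.1]
grip_width: 0.999
grip_force: 0.0
```

Run:
```python
from h import *
p,r,s=pose(); print(p,np.degrees(np.arctan2(r[1,1],r[0,1])),rel(np.array([.5425,-.3635,.2])))
```

```text
[ 0.41537434 -0.47221239  0.23611958] -28.476110265766785 [156.2  59.9  36.1]
```

Request:
arm_command:
  motion:
    - [87, 31, 12, 0, -7]
    - [87, 63, 24, 5, -14]
    - [87, 94, 36, 12, -21]
    - [87, 125, 48, 20, -28]
    - [87, 156, 60, 26, -35]

```text
time: 0.93
position: [0.5429, -0.3647, 0.2096]
tool_rot: [-2.091, -2.343, 0.001]
ft_force: [0.4, -0.0, -0.4]
grip_width: 1.0
grip_force: 0.0
```

Run:
```python
from h import *
im,d,P=snap('wrist','w1.png'); W=cloud(d,P); p,r,s=pose()
print(p,np.degrees(np.arctan2(r[1,1],r[0,1])))
g=np.nan_to_num(W,nan=9)
c=W[(np.hypot(g[...,0]-.543,g[...,1]+.363)<.05)&(g[...,2]>.062)&(g[...,2]<.08)]
if len(c): print(len(c),cv2.minEnclosingCircle((c[:,:2]*1000).astype(np.float32)),np.median(c[:,2]))
c=W[(np.hypot(g[...,0]-.543,g[...,1]+.363)<.055)&(g[...,2]>.0035)&(g[...,2]<.009)]
if len(c): print(len(c),cv2.minEnclosingCircle((c[:,:2]*1000).astype(np.float32)))
print(rel(np.array([.5425,-.3635,.045])))
```

```text
[ 0.54883843 -0.35632467  0.20815054] 7.407911629488651
1806 ((540.898193359375, -363.9591064453125), 29.958600997924805) 0.07002842774880425
2380 ((540.8890991210938, -364.0353088378906), 39.807945251464844)
[ -7.4  -7.8 163.1]
```

View pics/w1.png

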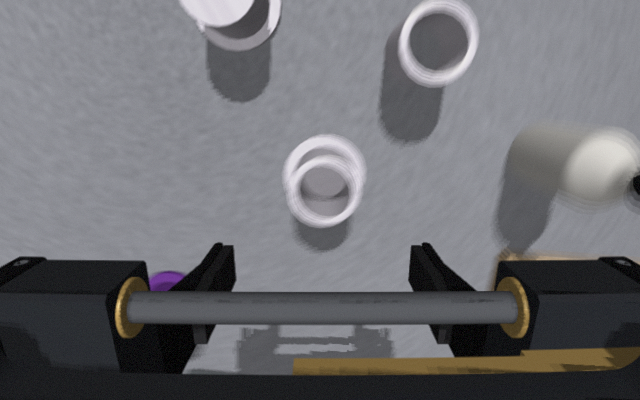

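The wrist view shows the cup alone, centred near (325,190) with its open bore. Sleeve (438,42) and stub (230,15) are well clear. The arm was still settling, so I'll take a rest before descending.

Request:
arm_command:
  motion:
    - [87, 0, 0, 0, 0]
    - [87, 0, 0, 0, 0]
    - [87, 0, 0, 0, 0]

```text
time: 1.23
position: [0.5411, -0.3674, 0.2103]
tool_rot: [-2.101, -2.335, 0.002]
ft_force: [0.4, -0.5, -0.1]
grip_width: 0.998
grip_force: 0.0
```

Run:
```python
from h import *
im,d,P=snap('wrist'); W=cloud(d,P); p,r,s=pose()
print(p,np.degrees(np.arctan2(r[1,1],r[0,1])))
g=np.nan_to_num(W,nan=9)
c=W[(np.hypot(g[...,0]-.543,g[...,1]+.363)<.05)&(g[...,2]>.062)&(g[...,2]<.08)]
q,_=cv2.minEnclosingCircle((c[:,:2]*1000).astype(np.float32)); print(q)
print(rel(np.array([q[0]/1000,q[1]/1000,.045])))
```

```text
[ 0.54094466 -0.36781675  0.21049719] 5.98989968244696
(540.9634399414062, -364.0758972167969)
[  3.9   0.6 165.5]
```

Request:
arm_command:
  motion:
    - [87, 4, 0.5, 30, -1.5]
    - [87, 4, 0.5, 65, -1.5]
    - [87, 4, 0.5, 100, -1.5]
    - [87, 4, 0.5, 135, -1.5]
    - [87, 4, 0.5, 165, -1.5]

```text
time: 1.7
position: [0.5403, -0.3636, 0.0436]
tool_rot: [-2.071, -2.361, 0.002]
ft_force: [-1.0, 1.0, -0.6]
grip_width: 1.002
grip_force: 0.0
```

Request:
arm_command:
  motion:
    - [87, 0, 0, 0, 0]
    - [50, 0, 0, 0, 0]
    - [50, 0, 0, 0, 0]
    - [50, 0, 0, 0, 0]
    - [50, 0, 0, 0, 0]
  newtons: 15

```text
time: 2.12
position: [0.5438, -0.3632, 0.0485]
tool_rot: [2.065, 2.361, 0.0]
ft_force: [0.9, 0.8, -0.3]
grip_width: 0.783
grip_force: 0.0
```

Request:
arm_command:
  motion:
    - [50, 0, 0, 0, 0]
    - [50, 0, 0, 0, 0]
    - [50, 0, 0, 0, 0]

```text
time: 2.37
position: [0.5421, -0.3632, 0.0477]
tool_rot: [2.067, 2.363, -0.003]
ft_force: [-3.0, 0.4, 6.5]
grip_width: 0.695
grip_force: 15.0
```

Request:
arm_command:
  motion:
    - [50, 0, 0, -20, 0]
    - [50, 0, 0, -50, 0]
    - [50, 0, 0, -90, 0]
    - [50, 0, 0, -130, 0]
    - [50, 0, 0, -160, 0]

```text
time: 2.78
position: [0.5429, -0.362, 0.2091]
tool_rot: [2.066, 2.363, 0.001]
ft_force: [1.4, -1.7, -2.7]
grip_width: 0.689
grip_force: 15.0
```

Request:
arm_command:
  motion:
    - [50, 0, 0, 0, 0]
    - [50, 0, 0, 0, 0]

```text
time: 2.95
position: [0.5434, -0.3623, 0.208]
tool_rot: [2.065, 2.362, 0.001]
ft_force: [-0.1, -0.3, -3.7]
grip_width: 0.695
grip_force: 15.0
```

Run:
```python
from h import *
p,r,s=pose(); print(p,np.degrees(np.arctan2(r[1,1],r[0,1])),s['ft_force'],s['grip_width'],s['grip_force'])
th=.075
pre=leafpt(th,0,.056,.0527+.035)-.005*Z; fin=leafpt(th,0,.054,.0527)-.005*Z
print(pre,fin,rel(pre),rel(fin))
```

```text
[ 0.54336272 -0.36234381  0.20795296] 7.680043373044515 [-0.06106708 -0.30114957 -3.6757689 ] 0.6950321189069367 14.995233243180337
[0.57743514 0.18867603 0.17230994] [0.57501404 0.20658284 0.14226856] [541.6 107.3  34.3] [559.8 107.2  64.3]
```

Request:
arm_command:
  motion:
    - [50, 25, 5, 0, 0]
    - [50, 60, 12, 0, 0]
    - [50, 100, 20, 0, 0]
    - [50, 140, 28, 0, 0]
    - [50, 180, 36, 0, 0]

```text
time: 3.37
position: [0.5521, -0.1767, 0.2027]
tool_rot: [-2.066, -2.361, 0.002]
ft_force: [1.1, 0.0, -3.2]
grip_width: 0.694
grip_force: 15.0
```

Request:
arm_command:
  motion:
    - [50, 40, 8, 0, 0]
    - [50, 80, 16, 0, 0]
    - [50, 120, 24, 0, 0]
    - [50, 160, 32, 0, 0]
    - [50, 195, 38, 0, 0]

```text
time: 3.78
position: [0.5637, 0.0226, 0.2031]
tool_rot: [-2.064, -2.364, 0.003]
ft_force: [-0.6, 0.6, -3.2]
grip_width: 0.697
grip_force: 15.0
```

Request:
arm_command:
  motion:
    - [50, 40, 8, 0, 0]
    - [50, 80, 16, 0, 0]
    - [50, 115, 23, 0, 0]
    - [50, 145, 29, 0, 0]
    - [50, 164, 33, 0, 0]

```text
time: 4.2
position: [0.5738, 0.191, 0.203]
tool_rot: [-2.059, -2.367, 0.003]
ft_force: [0.2, 0.6, -3.5]
grip_width: 0.693
grip_force: 15.0
```

Request:
arm_command:
  motion:
    - [50, 0, 0, 0, 0]
    - [50, 0, 0, 0, 0]
    - [50, 0, 0, 0, 0]

```text
time: 4.45
position: [0.5756, 0.1848, 0.2035]
tool_rot: [-2.068, -2.364, 0.006]
ft_force: [-0.4, -0.2, -4.1]
grip_width: 0.695
grip_force: 15.0
```

Run:
```python
from h import *
im,d,P=snap('side','s2.png')
p,r,s=pose(); print(p,np.degrees(np.arctan2(r[1,1],r[0,1])),s['ft_force'],s['grip_width'])
W=cloud(d,P); F=tofix(np.nan_to_num(W,nan=9)); col=im.max(2)
m=(F[...,0]>-.115)&(F[...,0]<-.07)&(F[...,1]>.08)&(F[...,1]<.2)&(F[...,2]>.06)&(F[...,2]<.115); q=F[m]; print(len(q),np.median(q,0),q.max(0))
th=.075
for h in(.035,.02,.01,0): print(h,rel(leafpt(th,0,.054,.0527+h)-.005*Z))
cv2.imwrite('pics/c2.png',cv2.resize(im[150:310,230:390,::-1],None,fx=3.7,fy=3.7))
```

```text
[0.57600222 0.18424401 0.20390483] 7.557521938780054 [ 0.45207663  0.03878317 -2.83914467] 0.6944230041268168
119 [-0.09176143  0.14388558  0.09764799] [-0.07068548  0.14965302  0.10232691]
0.035 [ 2.6  2.1 32.7]
0.02 [11.1  2.1 45.1]
0.01 [16.7  2.1 53.3]
0 [22.4  2.1 61.6]
```

View pics/c2.png

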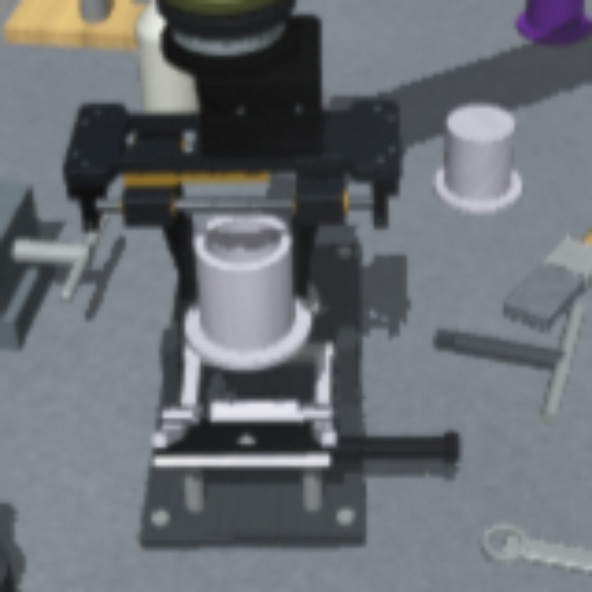

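The cup hangs upright in the jaws above the leaf (crop (245,280)), and the leaf and its handle (crop (400,447)) are unmoved. I'll lower it along the face normal.

Request:
arm_command:
  motion:
    - [50, 0, 2, 12, 0]
    - [50, 2, 2, 24, 0]
    - [50, 5, 2, 34, 0]
    - [50, 8, 2, 40, 0]
    - [50, 11, 2, 45, 0]

```text
time: 4.92
position: [0.5761, 0.1975, 0.1587]
tool_rot: [-2.067, -2.364, 0.003]
ft_force: [0.9, -0.1, -2.7]
grip_width: 0.695
grip_force: 15.0
```

Request:
arm_command:
  motion:
    - [50, 1, 0, 2, 0]
    - [50, 2, 0, 3, 0]
    - [50, 3, 0, 4, 0]
    - [50, 3, 0, 5, 0]
  newtons: 10

```text
time: 5.25
position: [0.5768, 0.2011, 0.156]
tool_rot: [2.067, 2.365, 0.001]
ft_force: [-0.0, 0.3, -3.0]
grip_width: 0.695
grip_force: 10.0
```

Request:
arm_command:
  motion:
    - [50, 1, 0, 2, 0]
    - [50, 2, 0, 3, 0]
    - [50, 3, 0, 4, 0]
    - [50, 3, 0, 5, 0]

```text
time: 5.58
position: [0.5767, 0.203, 0.151]
tool_rot: [2.068, 2.363, 0.0]
ft_force: [0.1, -1.9, -0.2]
grip_width: 0.694
grip_force: 10.0
```

Run:
```python
from h import *
im,d,P=snap('side')
p,r,s=pose(); print(p,s['ft_force'],s['grip_width'])
W=cloud(d,P); F=tofix(np.nan_to_num(W,nan=9)); col=im.max(2)
m=(F[...,0]>-.115)&(F[...,0]<-.07)&(F[...,1]>.08)&(F[...,1]<.2)&(F[...,2]>.06)&(F[...,2]<.115); q=F[m]; print(len(q),np.median(q,0),q.max(0))
print(rel(leafpt(.075,0,.054,.0527)-.005*Z))
```

```text
[0.57662642 0.20293977 0.15070267] [ 1.01676621 -1.78238777 -1.04345438] 0.698289210444832
116 [-0.09287722  0.14493284  0.09485491] [-0.07065694  0.14974329  0.09944609]
[ 3.8 -1.1  8.4]
```

Request:
arm_command:
  motion:
    - [50, 1, 0, 2, 0]
    - [50, 2, 0, 4, 0]
    - [50, 3, 0, 6, 0]
    - [50, 4, 0, 8, 0]
  newtons: 6

```text
time: 5.97
position: [0.5761, 0.2068, 0.1424]
tool_rot: [2.068, 2.364, -0.0]
ft_force: [-0.4, -7.5, 4.7]
grip_width: 0.695
grip_force: 6.0
```

Request:
arm_command:
  motion:
    - [50, 0, 0, 2, 0]
    - [50, 0, 0, 4, 0]
    - [50, 0, 0, 5, 0]
    - [50, 0, 0, 5, 0]

```text
time: 6.3
position: [0.5761, 0.2072, 0.1389]
tool_rot: [2.067, 2.364, 0.0]
ft_force: [-0.7, -4.0, 6.2]
grip_width: 0.698
grip_force: 6.0
```

Run:
```python
from h import *
im,d,P=snap('side','s3.png')
p,r,s=pose(); print(p,s['ft_force'],s['grip_width'])
W=cloud(d,P); F=tofix(np.nan_to_num(W,nan=9)); col=im.max(2)
m=(F[...,0]>-.115)&(F[...,0]<-.07)&(F[...,1]>.08)&(F[...,1]<.2)&(F[...,2]>.06)&(F[...,2]<.115); q=F[m]; print(len(q),np.median(q,0),q.max(0))
for t in (0,.04):print(rel(leafpt(t,0,.054,.0527)-.005*Z))
cv2.imwrite('pics/c3.png',cv2.resize(im[190:310,230:390,::-1],None,fx=4.9,fy=4.9))
```

```text
[0.57608622 0.20726211 0.13896362] [-0.63096556 -4.79829826  6.37770958] 0.6960932855094973
116 [-0.09170672  0.14684623  0.08711343] [-0.07060189  0.15101418  0.09076428]
[ 6.4 -1.2  6. ]
[ 2.8 -1.2  1. ]
```

View pics/c3.png

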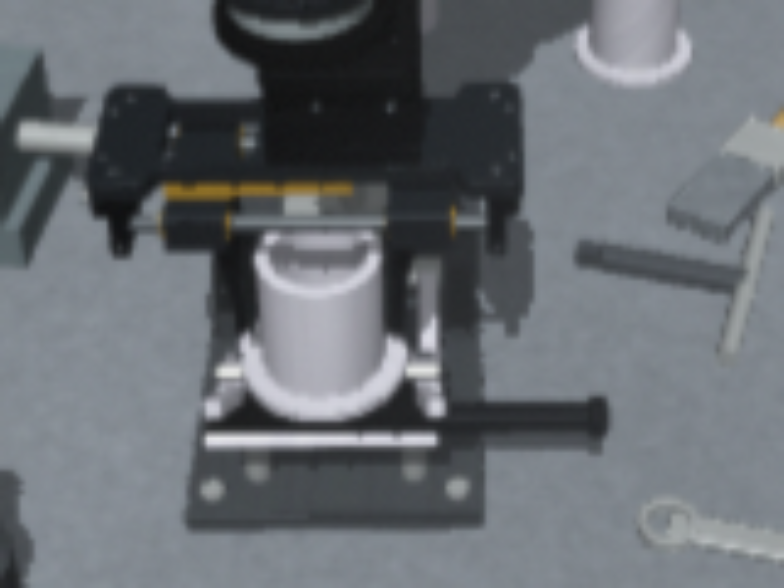

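The cup is still nearly upright. Its flange edge (crop (320,415)) sits on the rubber just inside the plate end (crop y=440), and the leaf was pushed down to its open stop. I'll lift slightly and move outward so that the plate's end tips it.

Request:
arm_command:
  motion:
    - [50, 0, 0, -8, 0]
    - [50, 5, -1, -16, 0]
    - [50, 14, -1, -22, 0]
    - [50, 24, -1, -22, 0]
    - [50, 28, -1, -20, 0]
  newtons: 10

```text
time: 6.77
position: [0.57, 0.2393, 0.1585]
tool_rot: [-2.063, -2.368, -0.005]
ft_force: [-0.4, 0.3, -4.5]
grip_width: 0.698
grip_force: 10.0
```

Request:
arm_command:
  motion:
    - [50, 0, 0, 0, 0]
    - [50, 0, 0, 0, 0]

```text
time: 6.93
position: [0.57, 0.2358, 0.1567]
tool_rot: [-2.065, -2.366, 0.002]
ft_force: [0.5, -0.3, -3.1]
grip_width: 0.693
grip_force: 10.0
```

Run:
```python
from h import *
im,d,P=snap('side','s4.png')
p,r,s=pose(); print(p,s['ft_force'],s['grip_width'])
W=cloud(d,P); F=tofix(np.nan_to_num(W,nan=9)); col=im.min(2)
m=(F[...,0]>-.115)&(F[...,0]<-.07)&(F[...,1]>.08)&(F[...,1]<.2)&(F[...,2]>.06)&(F[...,2]<.1); q=F[m]; print(len(q),np.median(q,0),q.max(0))
f=rel(leafpt(.0,0,.054,.0527)-.005*Z); print('fin',f,'start',f+[22,0,-18])
t=tofix(p); 
m=(abs(F[...,0]-t[0])<.006)&(abs(F[...,1]-t[1])<.06)&(F[...,2]>t[2]-.055)&(F[...,2]<t[2]+.035)&(F[...,1]>t[1])&(col>90)
q=F[m]; q=q[np.argsort(q[:,2])]; print('tcp',t); print((q[::max(1,len(q)//22),1:]*1000).round(1).tolist())
```

```text
[0.57035043 0.23503772 0.15670471] [ 0.91762843  0.09214436 -3.99428217] 0.6970032353935799
118 [-0.09181922  0.14622757  0.08675438] [-0.07060251  0.15094785  0.0910735 ]
fin [-21.9   0.8  23.7] start [0.1 0.8 5.7]
tcp [-0.00080901  0.14889031  0.15670471]
[[185.3, 113.4], [184.8, 115.9], [179.5, 116.7], [183.6, 117.8], [181.9, 119.2], [174.7, 121.4], [175.8, 125.4], [175.4, 128.1], [176.5, 132.3], [177.1, 135.8], [174.1, 139.0], [174.6, 142.4], [176.2, 147.0], [174.2, 151.1], [175.7, 155.4], [174.0, 159.7], [174.5, 163.1], [174.7, 166.2], [174.8, 169.3], [176.1, 173.3], [172.9, 176.2], [172.9, 179.0], [171.6, 180.8], [169.8, 182.0]]
```

Request:
arm_command:
  motion:
    - [50, 0, 1, 5, 0]
    - [50, 0, 1, 9, 0]
    - [50, -3, 1, 11, 0]
    - [50, -6, 1, 13, 0]
  newtons: 6

```text
time: 7.32
position: [0.5727, 0.2292, 0.1443]
tool_rot: [-2.068, -2.364, -0.0]
ft_force: [-0.4, 0.7, -1.9]
grip_width: 0.698
grip_force: 6.0
```

Request:
arm_command:
  motion:
    - [50, -3, 0, 2, 0]
    - [50, -6, 0, 4, 0]
    - [50, -9, 0, 7, 0]
    - [50, -12, 0, 9, 0]
    - [50, -14, 0, 11, 0]
  newtons: 5

```text
time: 7.73
position: [0.5745, 0.2148, 0.1331]
tool_rot: [2.068, 2.365, -0.001]
ft_force: [0.1, 0.5, -2.2]
grip_width: 0.698
grip_force: 5.0
```

```bash
cat > tilt.py <<'E'
from h import *
import sys
im,d,P=snap('side',sys.argv[1])
p,r,s=pose(); print(p,s['ft_force'],s['grip_width'])
W=cloud(d,P); F=tofix(np.nan_to_num(W,nan=9)); col=im.min(2)
m=(F[...,0]>-.115)&(F[...,0]<-.07)&(F[...,1]>.08)&(F[...,1]<.2)&(F[...,2]>.06)&(F[...,2]<.1); q=F[m]; print('handle',np.median(q,0),q.max(0))
print('fin',rel(leafpt(.0,0,.054,.05)-.005*Z))
m=(abs(F[...,0]-.000)<.008)&(F[...,1]>.10)&(F[...,1]<.22)&(F[...,2]>.085)&(F[...,2]<.2)&(col>90)
q=F[m]; q=q[np.argsort(q[:,2])]; print((q[::max(1,len(q)//20),1:]*1000).round(0).astype(int).tolist())
E
python3 tilt.py s5.png
```

```text
[0.57447411 0.21417799 0.13273378] [-0.3660549   0.2144764  -2.87583841] 0.6927448623120723
handle [-0.09181814  0.14606951  0.08725145] [-0.07060429  0.15187501  0.09153887]
fin [ 0.7 -0.5  2.1]
[[172, 97], [173, 101], [167, 108], [163, 110], [177, 111], [164, 113], [161, 117], [159, 121], [159, 125], [157, 128], [155, 133], [155, 136], [155, 139], [152, 142], [148, 145], [149, 149], [151, 153], [142, 157], [143, 161], [142, 163], [141, 166]]
```

Request:
arm_command:
  motion:
    - [50, -1, -0.5, 1.5, 0]
    - [50, -1.5, -0.5, 3, 0]
    - [50, -1.5, -0.5, 4, 0]
    - [50, -1.5, -0.5, 5, 0]
    - [50, -1.5, -0.5, 5, 0]

```text
time: 8.2
position: [0.5747, 0.2126, 0.1285]
tool_rot: [2.068, 2.363, -0.002]
ft_force: [-0.2, -4.5, 0.8]
grip_width: 0.702
grip_force: 5.0
```

```bash
python3 tilt.py s6.png; python3 -c "
import cv2;im=cv2.imread('pics/s6.png');cv2.imwrite('pics/c6.png',cv2.resize(im[190:310,230:390],None,fx=4.9,fy=4.9))"
```

```text
[0.5746786  0.21263639 0.12861384] [-0.1416231  -4.56156832 -0.0070726 ] 0.6999987461638597
handle [-0.09174501  0.14607422  0.08700723] [-0.07060391  0.15032879  0.09155715]
fin [ 2.3 -0.5 -2.1]
[[170, 98], [173, 101], [167, 108], [160, 109], [164, 111], [163, 112], [159, 116], [156, 119], [155, 123], [154, 126], [154, 129], [149, 133], [149, 136], [146, 140], [143, 143], [143, 146], [143, 150], [140, 152], [137, 156], [138, 160], [134, 162]]
```

View pics/c6.png

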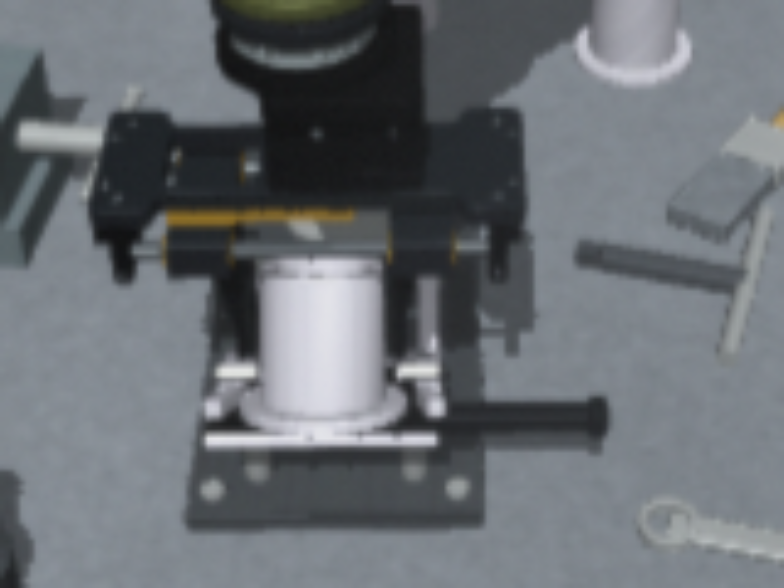

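The cup is now tilted nearly parallel to the leaf face, with its flange edge at crop (315,430) on the plate end. It seems to lie a bit too far in, so I'll draw it outward by about 10 mm and set it down again.

Request:
arm_command:
  motion:
    - [50, -1, 0, -3, 0]
    - [50, 2, 0, -6, 0]
    - [50, 5, 0, -8, 0]
    - [50, 9, 0, -10, 0]
    - [50, 10, 0, -9, 0]
  newtons: 10

```text
time: 8.67
position: [0.5725, 0.2262, 0.1383]
tool_rot: [-2.065, -2.367, -0.003]
ft_force: [-0.7, 0.3, -3.0]
grip_width: 0.692
grip_force: 10.0
```

Request:
arm_command:
  motion:
    - [50, 0, 0, 2, 0]
    - [50, 1, 0, 4, 0]
    - [50, 1, 0, 5, 0]
    - [50, 1, 0, 6, 0]
    - [50, 1, 0, 6, 0]
  newtons: 5

```text
time: 9.08
position: [0.5729, 0.2249, 0.1328]
tool_rot: [2.068, 2.364, 0.0]
ft_force: [-3.9, -1.4, 6.0]
grip_width: 0.7
grip_force: 5.0
```

```bash
cat > tilt.py <<'E'
from h import *
import sys
im,d,P=snap('side',sys.argv[1])
p,r,s=pose(); print(p,s['ft_force'],s['grip_width'])
W=cloud(d,P); F=tofix(np.nan_to_num(W,nan=9)); col=im.min(2)
m=(F[...,0]>-.115)&(F[...,0]<-.07)&(F[...,1]>.08)&(F[...,1]<.2)&(F[...,2]>.06)&(F[...,2]<.1); q=F[m]; print('handle',np.median(q,0),q.max(0))
print('fin',rel(leafpt(.0,0,.054,.05)-.005*Z))
# leaf-0 coordinates
y=F[...,1];z=F[...,2]-.05;c,sn=np.cos(np.pi/6),.5
N=np.stack([F[...,0],y*c+z*sn-.1,-y*sn+z*c+.04],-1)
m=(abs(N[...,0])<.010)&(N[...,1]>-.02)&(N[...,1]<.1)&(N[...,2]>.012)&(N[...,2]<.066)&(col>90)
q=N[m]; k=np.polyfit(q[:,2],q[:,1],1); res=abs(np.polyval(k,q[:,2])-q[:,1]); q=q[res<.004]; k=np.polyfit(q[:,2],q[:,1],1)
print('wall n',len(q),'lean deg (+ = too upright)',np.degrees(np.arctan(k[0])),'axis y at base',k[1]-.03,'x',)
m=(N[...,1]>.0)&(N[...,1]<.1)&(N[...,2]>.02)&(N[...,2]<.06)&(col>90)&(abs(N[...,0])<.05);q=N[m];print('body x',q[:,0].min(),q[:,0].max())
m=(abs(N[...,0])<.02)&(N[...,1]>.04)&(N[...,1]<.11)&(N[...,2]>.003)&(N[...,2]<.010)&(col>90);q=N[m];print('flange edge y',len(q),q[:,1].max() if len(q) else 0)
E
python3 tilt.py s7.png
```

```text
[0.57286182 0.22488953 0.13281716] [-2.45150044 -1.65673753  6.63898138] 0.6962140260731964
handle [-0.09177353  0.14635449  0.08681788] [-0.07059344  0.15143671  0.09097636]
fin [-10.1  -0.3   2.2]
wall n 103 lean deg (+ = too upright) -6.301104775181977 axis y at base 0.059025611298364214 x
body x -0.038872986926328575 0.03859245591639151
flange edge y 82 0.09834840266711262
```

Request:
arm_command:
  motion:
    - [62, 0, 0, 0, 0]
    - [64, 0, 0, 0, 0]
    - [68, 0, 0, 0, 0]
    - [80, 0, 0, 0, 0]
    - [87, 0, 0, 0, 0]

```text
time: 9.55
position: [0.5728, 0.2248, 0.1314]
tool_rot: [-2.068, -2.365, -0.0]
ft_force: [0.1, 0.5, 0.4]
grip_width: 0.851
grip_force: 0.0
```

Request:
arm_command:
  motion:
    - [87, 0, 0, 0, 0]
    - [87, 0, 0, -15, 0]
    - [87, 0, 0, -40, 0]
    - [87, 0, 0, -70, 0]
    - [87, 0, 0, -90, 0]

```text
time: 9.97
position: [0.5732, 0.2253, 0.2239]
tool_rot: [2.067, 2.365, 0.003]
ft_force: [0.6, 0.6, 1.1]
grip_width: 0.998
grip_force: 0.0
```

```bash
python3 tilt.py s8.png; python3 -c "
import cv2;im=cv2.imread('pics/s8.png');cv2.imwrite('pics/c8.png',cv2.resize(im[190:310,230:390],None,fx=4.9,fy=4.9))"
```

```text
[0.57496762 0.22624916 0.22799456] [0.90088997 0.22662994 3.90187962] 1.0030365950613822
handle [-0.091634    0.14684397  0.08708068] [-0.07060042  0.15117016  0.09112863]
fin [-11.4  -3.4  97.3]
wall n 100 lean deg (+ = too upright) -5.52349632199354 axis y at base 0.05832244390515057 x
body x -0.029631818695967285 0.02993169426743401
flange edge y 79 0.09857047447843298
```

View pics/c8.png

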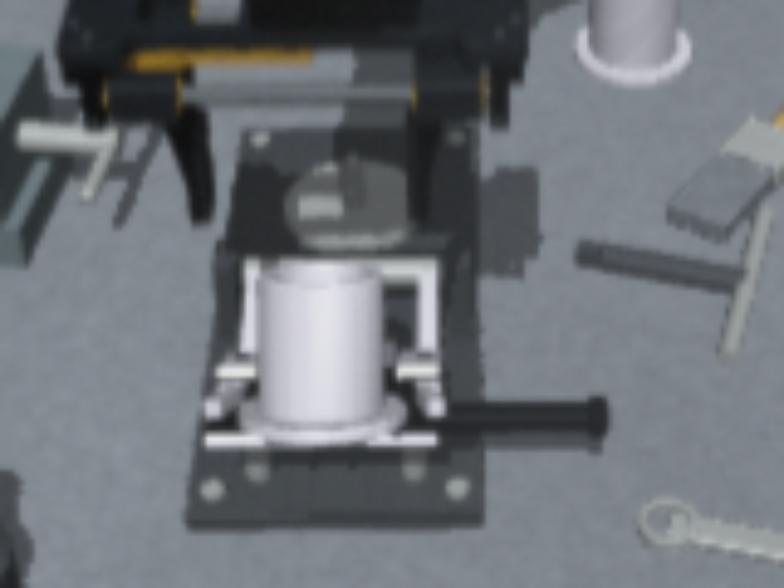

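The cup sits flat on the leaf in front of the lips, flange edge over the plate end at crop (320,435), mouth towards the hinge side. Next I'll close the jaws and go behind it to push.

Run:
```python
from h import *
p,r,s=pose(); print(p,s['ft_force'],np.degrees(np.arctan2(r[1,1],r[0,1])))
I=leafpt(.015,0,.098,.021); T=I+.0095*FY+.014*Z; print(T,rel(T))
```

```text
[0.57496762 0.22624916 0.22799456] [0.90088997 0.22662994 3.90187962] 7.673463225965399
[0.56574925 0.27510674 0.14925072] [49.5 -3.3 78.8]
```

Request:
arm_command:
  motion:
    - [60, 15, -1, 0, 0]
    - [30, 30, -1, 0, 0]
    - [0, 42, -1, 0, 0]
    - [0, 52, -1, 0, 0]
    - [0, 52, -1, 0, 0]

```text
time: 10.43
position: [0.5635, 0.2792, 0.2213]
tool_rot: [-2.062, -2.368, -0.001]
ft_force: [-0.6, 1.6, -0.2]
grip_width: 0.709
grip_force: 0.0
```

Request:
arm_command:
  motion:
    - [0, 0, 0, 0, 0]
    - [0, 0, 0, 0, 0]
    - [0, 0, 0, 0, 0]

```text
time: 10.68
position: [0.5653, 0.275, 0.2213]
tool_rot: [2.069, 2.363, -0.001]
ft_force: [-0.1, 0.3, 0.1]
grip_width: 0.477
grip_force: 0.0
```

Run:
```python
from h import *
p,r,s=pose(); print(p,s['ft_force'],s['grip_width'])
I=leafpt(.015,0,.098,.021); T=I+.0095*FY+.014*Z; print(T,rel(T))
```

```text
[0.56528062 0.27501485 0.22127098] [-0.05988461  0.30810805  0.14791826] 0.4771632366816129
[0.56574925 0.27510674 0.14925072] [ 0.1  0.5 72. ]
```

Request:
arm_command:
  motion:
    - [0, 0, 0.5, 15, 0]
    - [0, 0, 0.5, 32, 0]
    - [0, 0, 0.5, 50, 0]
    - [0, 0, 0.5, 64, 0]
    - [0, 0, 0.5, 72, 0]

```text
time: 11.1
position: [0.5648, 0.2749, 0.1474]
tool_rot: [-2.069, -2.363, 0.004]
ft_force: [0.2, -0.2, 0.1]
grip_width: 0.098
grip_force: 0.0
```

Request:
arm_command:
  motion:
    - [0, 0, 0, 0, 0]
    - [0, 0, 0, 0, 0]
    - [0, -3, 0, 1.8, 0]
    - [0, -6, 0, 3.5, 0]
    - [0, -8.6, 0, 5.1, 0]

```text
time: 11.52
position: [0.567, 0.2675, 0.1451]
tool_rot: [2.067, 2.364, 0.002]
ft_force: [-1.1, 0.3, -0.4]
grip_width: 0.003
grip_force: 0.0
```

Request:
arm_command:
  motion:
    - [0, -2, 0, 1.2, 0]
    - [0, -4, 0, 2.4, 0]
    - [0, -6, 0, 3.5, 0]
    - [0, -8, 0, 4.7, 0]

```text
time: 11.85
position: [0.5677, 0.2607, 0.1405]
tool_rot: [2.067, 2.366, 0.003]
ft_force: [-1.4, 1.3, 3.8]
grip_width: 0.003
grip_force: 1.8
```

```bash
python3 tilt.py s9.png
```

```text
[0.56767281 0.25973333 0.14000938] [0.35497683 0.52361732 2.01212637] 0.001544712976513057
handle [-0.09170453  0.14642825  0.08700525] [-0.0706038   0.15098997  0.09151126]
fin [-45.4   0.2   9.3]
wall n 5 lean deg (+ = too upright) -49.223052188950426 axis y at base 0.07215186217799811 x
body x -0.029416099091314117 0.027924709557364234
flange edge y 79 0.09358098143845964
```

Request:
arm_command:
  motion:
    - [0, -2.2, 0, 1.3, 0]
    - [0, -4.4, 0, 2.6, 0]
    - [0, -6.6, 0, 3.9, 0]
    - [0, -8.8, 0, 5.2, 0]
    - [0, -11, 0, 6.5, 0]

```text
time: 12.32
position: [0.5691, 0.2487, 0.1331]
tool_rot: [2.068, 2.365, 0.0]
ft_force: [-0.6, 2.7, 3.1]
grip_width: 0.005
grip_force: 1.7
```

Request:
arm_command:
  motion:
    - [0, -2.2, 0, 1.3, 0]
    - [0, -4.4, 0, 2.6, 0]
    - [0, -6.6, 0, 3.9, 0]
    - [0, -8.8, 0, 5.2, 0]
    - [0, -11, 0, 6.5, 0]

```text
time: 12.73
position: [0.5705, 0.238, 0.1268]
tool_rot: [2.068, 2.365, 0.001]
ft_force: [-0.9, 2.3, 4.9]
grip_width: 0.005
grip_force: 2.4
```

```bash
python3 tilt.py s10.png; python3 -c "
import cv2;im=cv2.imread('pics/s10.png');cv2.imwrite('pics/c10.png',cv2.resize(im[190:310,230:390],None,fx=4.9,fy=4.9))"
python3 - <<'E'
from h import *
p,r,s=pose(); 
I=p-.0095*FY-.014*Z-HG; e=np.pi/6+.015
print('inner corner nest y,h', I@(np.cos(e)*FY+np.sin(e)*Z)-.1, I@(-np.sin(e)*FY+np.cos(e)*Z)+.04, 'x',I@FX)
E
```

```text
[0.57054955 0.23729026 0.12644858] [-0.17453711  1.13425823  2.65103074] 0.010212336853527572
handle [-0.09173983  0.14670093  0.08690511] [-0.07060041  0.15027727  0.09086269]
fin [-22.7   0.3  -4.2]
wall n 4 lean deg (+ = too upright) -55.582072697065314 axis y at base 0.06403828073848393 x
body x -0.026351250275540004 0.03074817985186724
flange edge y 71 0.06552341683539262
inner corner nest y,h 0.05358186884816826 0.020978346561063635 x -0.00030987024669786034
```

View pics/c10.png

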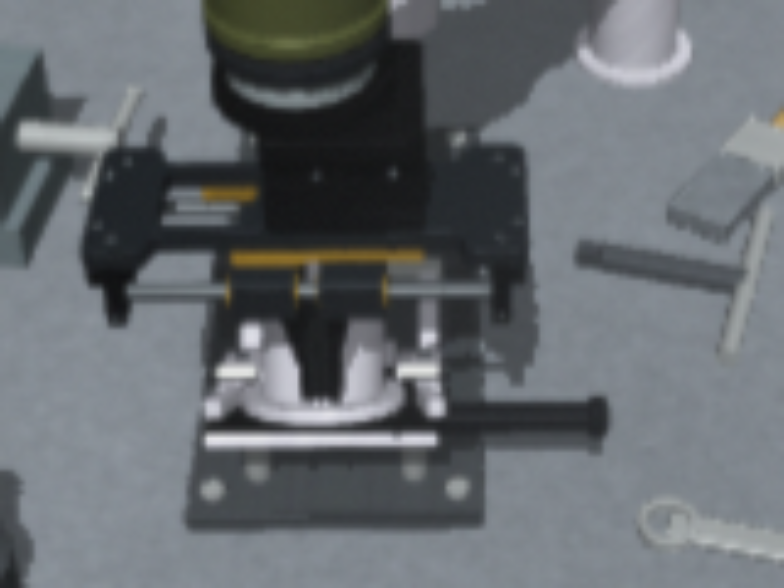

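The closed fingers are pushing the cup between the lips: flange edge at crop (320,415), lips at (235,370) and (418,370), cup level. Continuing.

Request:
arm_command:
  motion:
    - [0, -2.2, 0, 1.3, 0]
    - [0, -4.4, 0, 2.6, 0]
    - [0, -6.6, 0, 3.9, 0]
    - [0, -8.6, 0, 5.1, 0]

```text
time: 13.12
position: [0.5711, 0.2321, 0.1232]
tool_rot: [-2.065, -2.365, -0.005]
ft_force: [-3.6, 5.0, 12.5]
grip_width: 0.006
grip_force: 5.8
```

Request:
arm_command:
  motion:
    - [0, -1, 0, 0.6, 0]
    - [0, -2, 0, 1.2, 0]
    - [0, -3, 0, 1.8, 0]
    - [0, -4.3, 0, 2.5, 0]

```text
time: 13.45
position: [0.5714, 0.2294, 0.1216]
tool_rot: [-2.063, -2.366, -0.007]
ft_force: [-4.9, 6.5, 14.1]
grip_width: 0.008
grip_force: 6.7
```

```bash
python3 tilt.py s11.png
cat > corner.py <<'E'
from h import *
p,r,s=pose(); e=np.pi/6+.015
I=p-.0095*FY-.014*Z-HG
print('inner corner nest y,h', I@(np.cos(e)*FY+np.sin(e)*Z)-.1, I@(-np.sin(e)*FY+np.cos(e)*Z)+.04, 'x',I@FX,s['ft_force'],s['torque'])
E
python3 corner.py
python3 - <<'E'
from h import *
a,_,_=snap('scene'); b,_,_=load('side')
im=np.hstack([cv2.resize(a[100:200,320:420],(400,400)),cv2.resize(b[200:300,250:350],(400,400))])
cv2.imwrite('pics/c11.png',im[:,:,::-1])
E
```

```text
[0.57141421 0.22888702 0.12138644] [-5.04199675  4.53633143 11.63621222] 0.004356936462277311
handle [-0.09176707  0.14612031  0.08691568] [-0.07059843  0.15218812  0.09075668]
fin [-14.2   0.6  -9.3]
wall n 5 lean deg (+ = too upright) 16.781402017613274 axis y at base -0.056392470464082606 x
body x -0.027820351811329642 0.029078623600189445
flange edge y 63 0.0580176335703147
inner corner nest y,h 0.043737340094876426 0.020963723708867982 x -0.0005789216223567421 [-5.04199675  4.53633143 11.63621222] [ 1.0822207   0.89272327 -0.02816791]
```

View pics/c11.png

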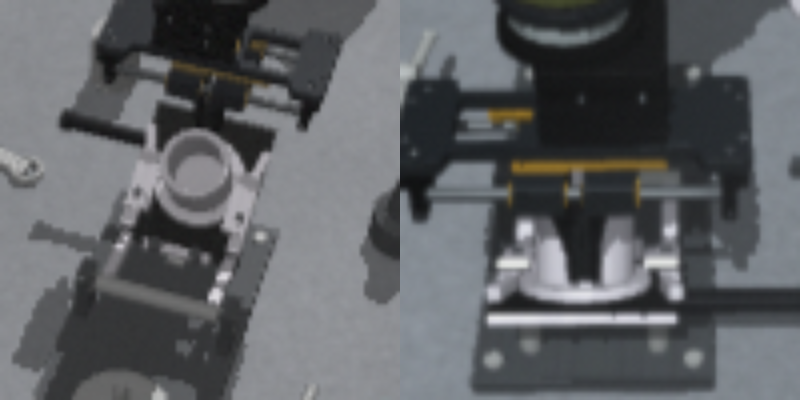

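The scene half shows the cup (200,175) between the lips with the stop bar near (180,250) still some way ahead, so the rise in force is not yet the stop. I'll check whether the cup sits level and where it is across the channel.

```bash
cat > cupn.py <<'E'
from h import *
def leafc(W,th):
    F=tofix(np.nan_to_num(W,nan=9)); e=np.pi/6+th; y=F[...,1]; z=F[...,2]-.05
    return np.stack([F[...,0],y*np.cos(e)+z*np.sin(e)-.1,-y*np.sin(e)+z*np.cos(e)+.04],-1)
def rim(n,th=.01):
    im,d,P=load(n); N=leafc(cloud(d,P),th); col=im.min(2)
    m=(abs(N[...,0])<.05)&(N[...,1]>-.06)&(N[...,1]<.07)&(N[...,2]>.058)&(N[...,2]<.085)&(col>95)
    q=N[m]; A=np.c_[q[:,:2],np.ones(len(q))]
    for _ in range(4):
        k=np.linalg.lstsq(A,q[:,2],rcond=None)[0]; r=abs(A@k-q[:,2]); s=r<max(.0015,np.median(r)*2); q=q[s];A=A[s]
    print(n,'rim',len(q),'slope deg x,y',np.degrees(k[:2]).round(2),'mean',q.mean(0).round(4),cv2.minEnclosingCircle((q[:,:2]*1000).astype(np.float32)))
    for lab,x0,x1,y0,y1,z0,z1 in(('stopbar',-.028,.028,-.06,-.02,.006,.02),('lipL',-.05,-.034,-.02,.02,.008,.02),('lipR',.034,.05,-.02,.02,.008,.02),('face',-.05,.05,-.05,.07,-.01,.004)):
        m=(N[...,0]>x0)&(N[...,0]<x1)&(N[...,1]>y0)&(N[...,1]<y1)&(N[...,2]>z0)&(N[...,2]<z1); q=N[m]
        if len(q)>3: print(lab,len(q),np.percentile(q,[5,50,95],axis=0).round(4).tolist())
if __name__=='__main__': rim('scene')
E
python3 cupn.py
```

```text
scene rim 51 slope deg x,y [ 0.03 -0.95] mean [0.0079 0.0153 0.0679] ((5.06326961517334, 14.504446029663086), 29.3989200592041)
stopbar 34 [[-0.0215, -0.0551, 0.0072], [-0.0017, -0.0502, 0.0115], [0.0255, -0.0215, 0.0193]]
lipL 46 [[-0.0493, -0.0175, 0.0096], [-0.0413, -0.0004, 0.0124], [-0.0349, 0.0165, 0.0178]]
lipR 48 [[0.0362, -0.0173, 0.0092], [0.0424, 0.0014, 0.0129], [0.0489, 0.0187, 0.0176]]
face 391 [[-0.0411, -0.0439, -0.0062], [0.0035, -0.009, -0.0005], [0.0435, 0.0663, 0.0036]]
```

Request:
arm_command:
  motion:
    - [0, 4, 0, -2.5, 0]
    - [0, 9, 1, -5.3, 0]
    - [0, 10, 2.5, -4, 0]
    - [0, 10, 2.5, -2.5, 0]
    - [0, 10, 2.5, -2.5, 0]

```text
time: 13.97
position: [0.573, 0.2344, 0.1203]
tool_rot: [-2.068, -2.364, 0.003]
ft_force: [0.4, 0.3, -0.8]
grip_width: 0.007
grip_force: 0.0
```

```bash
python3 corner.py; python3 tilt.py s12.png
python3 - <<'E'
from h import *
import cupn
snap('scene'); cupn.rim('scene'); cupn.rim('side')
E
```

```text
inner corner nest y,h 0.04771220139719018 0.01734964408702918 x 0.0017535103451243594 [ 0.39932255  0.3041501  -0.7896521 ] [-3.42843913e-05 -8.84808250e-02  2.67898398e-02]
[0.57301959 0.23447724 0.12050838] [-0.0339654  -1.27833691  0.0128549 ] 0.009293850189122993
handle [-0.09180218  0.14621133  0.08694412] [-0.07060295  0.15029345  0.09179344]
fin [-19.6  -1.8 -10.1]
wall n 10 lean deg (+ = too upright) 0.9299667054290951 axis y at base 0.010927643980850658 x
body x -0.02782057882916905 0.02903179601350012
flange edge y 41 0.05592429163909768
scene rim 70 slope deg x,y [-1.64 -2.8 ] mean [0.0028 0.0143 0.0669] ((3.990788459777832, 15.084257125854492), 29.79088592529297)
stopbar 45 [[-0.024, -0.0558, 0.0072], [0.0031, -0.0512, 0.0128], [0.0247, -0.0234, 0.0176]]
lipL 46 [[-0.049, -0.0187, 0.0096], [-0.0431, -0.0008, 0.0134], [-0.0349, 0.0189, 0.0176]]
lipR 47 [[0.0357, -0.0176, 0.0097], [0.0421, 0.0015, 0.0137], [0.0489, 0.0179, 0.0166]]
face 379 [[-0.0432, -0.0444, -0.0058], [0.0015, -0.0072, -0.0007], [0.0435, 0.0663, 0.0035]]
side rim 6 slope deg x,y [10.45 25.59] mean [0.0067 0.0428 0.0653] ((6.755591869354248, 42.91486358642578), 2.1271677017211914)
lipL 26 [[-0.0489, -0.0164, 0.0093], [-0.0415, -0.0009, 0.0136], [-0.0347, 0.0188, 0.0155]]
lipR 22 [[0.0347, -0.0158, 0.0107], [0.0424, -0.0057, 0.0139], [0.0484, 0.0196, 0.0159]]
face 236 [[-0.0451, 0.0143, -0.0015], [-0.0058, 0.0507, -0.0005], [0.0445, 0.0686, 0.0033]]
```

Request:
arm_command:
  motion:
    - [0, 0, 1.5, 0, 0]
    - [0, -2, 1.5, 1.1, 0]
    - [0, -4, 1.5, 2.2, 0]
    - [0, -5.5, 1.5, 3.1, 0]
    - [0, -7, 1.5, 4, 0]

```text
time: 14.48
position: [0.5756, 0.229, 0.1177]
tool_rot: [-2.068, -2.365, -0.001]
ft_force: [-1.0, 0.7, 2.7]
grip_width: 0.01
grip_force: 1.0
```

Request:
arm_command:
  motion:
    - [0, -1.5, 0, 0.8, 0]
    - [0, -3, 0, 1.6, 0]
    - [0, -4.5, 0, 2.5, 0]
    - [0, -4.5, 0, 2.5, 0]

```text
time: 14.82
position: [0.5759, 0.2241, 0.1149]
tool_rot: [-2.068, -2.365, 0.001]
ft_force: [-0.9, 1.6, 2.0]
grip_width: 0.007
grip_force: 1.1
```

```bash
python3 corner.py
python3 - <<'E'
from h import *
import cupn
snap('scene'); cupn.rim('scene')
E
```

```text
inner corner nest y,h 0.03588318860336573 0.018157656773197264 x 0.0032722992735339657 [-0.92488393  1.57079194  1.99794459] [0.29380028 0.28095882 0.00652567]
scene rim 59 slope deg x,y [-0.49 -0.98] mean [0.0043 0.0071 0.0685] ((4.410386562347412, 6.408199310302734), 29.484811782836914)
stopbar 60 [[-0.0242, -0.0555, 0.0065], [0.0025, -0.0484, 0.0108], [0.0253, -0.0211, 0.0184]]
lipL 48 [[-0.0493, -0.0179, 0.0083], [-0.0423, -0.0024, 0.0138], [-0.0356, 0.0165, 0.0188]]
lipR 49 [[0.0356, -0.0185, 0.0091], [0.0417, -0.0007, 0.0131], [0.049, 0.0155, 0.0165]]
face 373 [[-0.0432, -0.044, -0.0059], [0.0013, 0.0127, -0.0006], [0.0446, 0.0664, 0.0037]]
```

Request:
arm_command:
  motion:
    - [0, -1.5, 0.3, 0.9, 0]
    - [0, -3, 0.5, 1.8, 0]
    - [0, -4.5, 0.5, 2.6, 0]
    - [0, -4.5, 0.5, 2.6, 0]

```text
time: 15.2
position: [0.5764, 0.2218, 0.1134]
tool_rot: [-2.065, -2.365, -0.001]
ft_force: [-4.5, 2.9, 4.4]
grip_width: 0.008
grip_force: 2.8
```

Request:
arm_command:
  motion:
    - [0, -1.3, 0, 0.8, 0]
    - [0, -2.6, 0, 1.6, 0]
    - [0, -4, 0, 2.4, 0]
    - [0, -4, 0, 2.4, 0]

```text
time: 15.53
position: [0.5767, 0.2189, 0.1115]
tool_rot: [-2.064, -2.365, -0.003]
ft_force: [-5.5, 3.7, 8.3]
grip_width: 0.004
grip_force: 4.5
```

```bash
python3 corner.py
python3 - <<'E'
from h import *
import cupn
snap('scene'); cupn.rim('scene')
E
```

```text
inner corner nest y,h 0.029609325964254973 0.017937416219953255 x 0.003309498953012342 [-5.48636435  3.68215258  8.30383031] [ 1.01331176  1.27126612 -0.04997256]
scene rim 81 slope deg x,y [1.76 0.55] mean [0.0044 0.0016 0.0677] ((4.418444633483887, 1.3124831914901733), 29.777481079101562)
stopbar 65 [[-0.0248, -0.0553, 0.0064], [0.0007, -0.0477, 0.0103], [0.0245, -0.0229, 0.0182]]
lipL 47 [[-0.0496, -0.0179, 0.0093], [-0.0427, -0.0009, 0.013], [-0.0352, 0.017, 0.0177]]
lipR 48 [[0.0357, -0.0175, 0.0096], [0.0419, -0.0006, 0.0133], [0.0485, 0.0175, 0.0173]]
face 344 [[-0.0428, -0.0443, -0.0056], [0.0018, 0.0299, -0.0004], [0.0443, 0.065, 0.0035]]
```

Request:
arm_command:
  motion:
    - [0, 5, 0, -3, 0]
    - [0, 9, 1, -5.3, 0]
    - [0, 9, 3, -5.3, 0]
    - [0, 9, 3.5, -5.3, 0]
    - [0, 7, 3.5, -4, 0]

```text
time: 16.0
position: [0.581, 0.223, 0.114]
tool_rot: [2.068, 2.364, 0.0]
ft_force: [0.4, -0.4, -0.3]
grip_width: 0.007
grip_force: 0.0
```

Request:
arm_command:
  motion:
    - [0, -2, 0, 1.2, 0]
    - [0, -4, 0, 2.4, 0]
    - [0, -5, 0, 3, 0]
    - [0, -6, 0, 3.5, 0]
    - [0, -6, 0, 3.5, 0]

```text
time: 16.42
position: [0.5813, 0.217, 0.1105]
tool_rot: [2.068, 2.365, -0.0]
ft_force: [0.5, 0.5, -0.3]
grip_width: 0.007
grip_force: 0.3
```

```bash
python3 corner.py
```

```text
inner corner nest y,h 0.026861178961172516 0.018331893963235743 x 0.007622442891046181 [ 0.51515723  0.50517741 -0.34824161] [ 0.12037597 -0.12971549 -0.01177641]
```

Request:
arm_command:
  motion:
    - [0, -1, 0, 0.6, 0]
    - [0, -2, 0, 1.2, 0]
    - [0, -3, 0, 1.8, 0]
    - [0, -3, 0, 1.8, 0]

```text
time: 16.75
position: [0.5816, 0.214, 0.1086]
tool_rot: [2.068, 2.365, -0.001]
ft_force: [0.1, 0.2, 0.6]
grip_width: 0.008
grip_force: 0.3
```

```bash
python3 corner.py
python3 - <<'E'
from h import *
import cupn
snap('scene'); cupn.rim('scene')
E
```

```text
inner corner nest y,h 0.023366806359675224 0.018261873091869038 x 0.007556376098287883 [0.07486356 0.15781862 0.62017728] [ 0.12120111 -0.08853485 -0.04163987]
scene rim 52 slope deg x,y [0.27 1.16] mean [ 0.0046 -0.0079  0.0681] ((4.188063144683838, -6.544739723205566), 29.695524215698242)
stopbar 61 [[-0.0258, -0.0557, 0.0064], [-0.0002, -0.0488, 0.011], [0.0254, -0.0288, 0.0184]]
lipL 50 [[-0.0489, -0.0173, 0.0092], [-0.0422, 0.0004, 0.0137], [-0.035, 0.0185, 0.0188]]
lipR 47 [[0.0351, -0.0176, 0.0082], [0.0421, -0.001, 0.0123], [0.049, 0.0177, 0.0177]]
face 300 [[-0.0427, -0.045, -0.0064], [-0.0034, 0.0355, -0.0004], [0.0445, 0.0613, 0.0031]]
```

Request:
arm_command:
  motion:
    - [0, -1, 0, 0.6, 0]
    - [0, -2, 0, 1.2, 0]
    - [0, -3, 0, 1.8, 0]
    - [0, -3, 0, 1.8, 0]

```text
time: 17.13
position: [0.582, 0.2122, 0.1074]
tool_rot: [-2.067, -2.365, -0.002]
ft_force: [-1.3, 1.7, 3.3]
grip_width: 0.005
grip_force: 1.8
```

Request:
arm_command:
  motion:
    - [0, -1, 0, 0.6, 0]
    - [0, -2, 0, 1.2, 0]
    - [0, -2, 0, 1.2, 0]

```text
time: 17.38
position: [0.5821, 0.2119, 0.1071]
tool_rot: [-2.065, -2.365, -0.004]
ft_force: [-3.1, 4.6, 6.9]
grip_width: 0.003
grip_force: 3.9
```

```bash
python3 corner.py
```

```text
inner corner nest y,h 0.020741989170367764 0.01807266991738589 x 0.007733104358541303 [-3.06161214  4.58910856  6.89684815] [ 0.97018946  0.52060644 -0.0272329 ]
```

Request:
arm_command:
  motion:
    - [0, -0.8, 0, 0.4, 0]
    - [0, -1.6, 0, 0.8, 0]
    - [0, -2, 0, 1, 0]
    - [0, -2, 0, 1, 0]

```text
time: 17.72
position: [0.5822, 0.2117, 0.107]
tool_rot: [-2.063, -2.366, -0.007]
ft_force: [-4.9, 7.0, 9.4]
grip_width: 0.007
grip_force: 5.7
```

```bash
python3 corner.py
```

```text
inner corner nest y,h 0.020506283876918538 0.018061702476445445 x 0.0077838146950226055 [-4.92261519  7.04596798  9.36940679] [ 1.44748345  0.90200804 -0.10829306]
```

Request:
arm_command:
  motion:
    - [0, 6, 0, -4, 0]
    - [0, 14, 0, -8, 0]
    - [0, 25, 0, -20, 0]
    - [0, 40, 0, -50, 0]
    - [0, 50, 0, -90, 0]

```text
time: 18.13
position: [0.5737, 0.257, 0.1929]
tool_rot: [-2.065, -2.363, 0.009]
ft_force: [1.8, 1.0, -0.2]
grip_width: 0.009
grip_force: 0.0
```

Request:
arm_command:
  motion:
    - [0, 20, 0, -20, 0]
    - [0, 40, 0, -30, 0]
    - [0, 40, 0, -30, 0]
    - [0, 40, 0, -30, 0]

```text
time: 18.47
position: [0.5701, 0.2985, 0.2259]
tool_rot: [2.064, 2.368, 0.002]
ft_force: [-0.1, -0.6, -0.1]
grip_width: 0.004
grip_force: 0.0
```

Run:
```python
from h import *
import cupn
a,_,_=snap('scene'); b,d,P=snap('side'); cupn.rim('scene')
N=cupn.leafc(cloud(d,P),.01)
m=(abs(N[...,0])<.009)&(N[...,1]>.0)&(N[...,1]<.075)&(N[...,2]<.03)&(N[...,2]>-.01)
v,u=np.nonzero(m); o=np.argsort(v)
for i in o[::3]: print(u[i],v[i],(N[v[i],u[i]]*1000).round(1),b[v[i],u[i]])
im=np.hstack([cv2.resize(a[110:180,330:400],(400,400)),cv2.resize(b[230:290,265:325],(400,400),interpolation=cv2.INTER_CUBIC)])
cv2.imwrite('pics/c13.png',im[:,:,::-1])
```

```text
scene rim 45 slope deg x,y [-1.66 -2.34] mean [ 0.0046 -0.0084  0.0684] ((4.487086296081543, -8.131174087524414), 29.731416702270508)
stopbar 68 [[-0.0236, -0.0558, 0.0063], [0.002, -0.0478, 0.0112], [0.0257, -0.0314, 0.019]]
lipL 50 [[-0.0495, -0.0178, 0.0093], [-0.0416, -0.0003, 0.0133], [-0.0352, 0.0176, 0.0169]]
lipR 47 [[0.0358, -0.0172, 0.0097], [0.0426, 0.0004, 0.0136], [0.0491, 0.0173, 0.0186]]
face 413 [[-0.0427, -0.0435, -0.0065], [-0.0003, 0.0427, -0.0011], [0.0423, 0.0672, 0.0034]]
293 259 [ 7.8 20.1 29.7] [120 120 127]
296 259 [ 0.6 21.5 30. ] [121 122 128]
300 259 [-8.8 18.4 29.2] [135 137 144]
295 260 [ 3.2 18.9 27. ] [118 118 125]
298 260 [-3.9 17.4 26.6] [121 122 130]
293 261 [ 8.  18.4 24.5] [131 131 139]
296 261 [ 0.7 20.4 24.9] [121 123 130]
299 261 [-6.3 17.8 24.2] [122 124 131]
294 262 [ 5.7 17.7 21.9] [117 117 125]
297 262 [-1.8 22.5 22.9] [123 123 131]
300 262 [-8.7 17.7 21.8] [135 137 144]
295 263 [ 3.  22.9 20.6] [117 118 126]
298 263 [-3.9 19.1 19.7] [123 124 130]
293 264 [ 7.9 21.9 18. ] [130 129 137]
296 264 [ 1.1 16.7 16.8] [122 122 129]
299 264 [-6.5 21
[... 768 characters left out ...]
272 [-2.6 39.1  2.9] [161 164 167]
293 273 [ 7.2 33.7 -0.8] [73 73 77]
296 273 [-0.5 42.5  1.4] [157 161 163]
299 273 [-7.2 37.9  0.1] [75 77 81]
295 274 [ 1.7 44.4 -0.5] [70 72 72]
298 274 [-5.4 45.5 -0.3] [51 54 55]
293 275 [ 5.6 54.4 -0.3] [33 33 34]
296 275 [-1.3 54.5 -0.3] [42 43 45]
299 275 [-8.2 53.2 -0.7] [31 34 35]
294 276 [ 2.7 62.5 -0.5] [31 32 34]
297 276 [-4.1 61.6 -0.8] [33 35 36]
292 277 [ 6.7 69.8 -0.9] [50 51 53]
295 277 [-0.2 71.  -0.6] [49 50 53]
298 277 [-6.9 70.1 -0.9] [51 51 54]
296 278 [-2.5 72.5 -2.6] [138 140 145]
291 279 [ 8.8 72.6 -4.7] [228 228 232]
295 279 [-0.3 73.3 -4.6] [222 223 229]
292 280 [ 6.5 74.  -6.7] [202 204 212]
297 280 [-4.8 73.9 -6.8] [194 195 205]
```

View pics/c13.png

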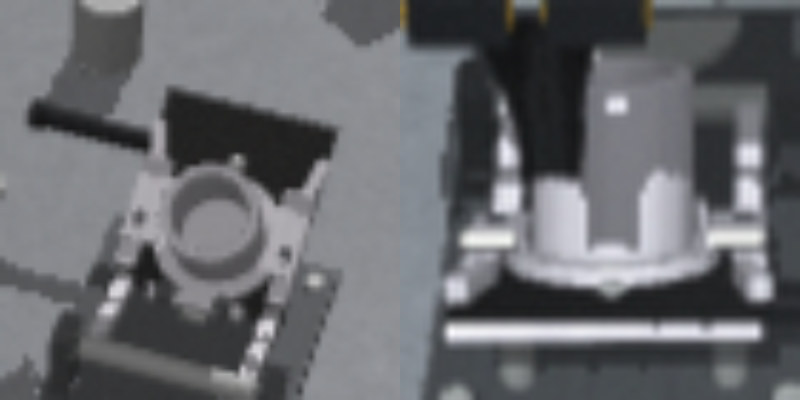

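The sprung catch stands proud behind the flange: bright dot at (237,158) in the scene half and (612,288) in the side half, at nest y ≈ 40 mm and about 3 mm high. The cup is home at y ≈ -8. Now the handle.

Run:
```python
from h import *
p,r,s=pose(); print(p,s['joint_positions'].round(2))
H=leafpt(.012,-.1,.04,-.004); print(H,rel(H+[0,0,.085]))
im,d,P=load('side');F=tofix(np.nan_to_num(cloud(d,P),nan=9))
m=(F[...,0]>-.115)&(F[...,0]<-.085)&(F[...,1]>.08)&(F[...,1]<.2)&(F[...,2]>.06)&(F[...,2]<.11);q=F[m];print(len(q),np.percentile(q,[2,50,98],axis=0))
print(tofix(H))
```

```text
[0.5706546  0.29540702 0.22395296] [ 0.03  0.4  -0.72  1.47  0.27  1.38 -0.57]
[0.47286307 0.21576216 0.08361147] [ -65.8 -107.4   55.6]
74 [[-0.11389665  0.13778227  0.08005154]
 [-0.10089132  0.14648273  0.08710798]
 [-0.08695264  0.15107249  0.09040656]]
[-0.1         0.14285051  0.08361147]
```

Request:
arm_command:
  motion:
    - [0, -13, -21, 0, -7]
    - [20, -26, -42, 0, -14]
    - [40, -40, -64, 0, -21]
    - [50, -53, -86, 0, -28]
    - [50, -66, -107, 0, -35]
  newtons: 20

```text
time: 18.98
position: [0.4722, 0.2143, 0.2233]
tool_rot: [-1.255, -2.878, 0.004]
ft_force: [-0.6, -0.5, 0.7]
grip_width: 0.225
grip_force: 0.0
```

Request:
arm_command:
  motion:
    - [50, 0, 0, 0, -7]
    - [50, 0, 0, 0, -14]
    - [50, 0, 0, 0, -21]
    - [50, 0, 0, 0, -28]
    - [50, 0, 0, 0, -35]

```text
time: 19.4
position: [0.4734, 0.2148, 0.2239]
tool_rot: [-0.332, -3.123, 0.003]
ft_force: [-0.5, 0.2, -0.3]
grip_width: 0.549
grip_force: 0.0
```

Request:
arm_command:
  motion:
    - [50, 0, 0, 0, -7]
    - [50, 0, 0, 0, -14]
    - [50, 0, 0, 0, -20]
    - [50, 0, 0, 0, -20]
    - [50, 0, 0, 0, -20]

```text
time: 19.82
position: [0.4734, 0.2155, 0.2241]
tool_rot: [0.202, -3.134, 0.001]
ft_force: [-0.3, -0.1, -0.0]
grip_width: 0.573
grip_force: 0.0
```

Run:
```python
from h import *
p,r,s=pose(); print(p,s['joint_positions'].round(2),np.degrees(np.arctan2(r[1,1],r[0,1])),s['grip_width'])
H=leafpt(.012,-.1,.04,-.004); print(rel(H))
```

```text
[0.47341706 0.21547814 0.22407501] [ 0.39  0.12 -0.92  1.76  0.1   1.31  1.14] 97.37971411851406 0.5729450349963029
[  0.3   0.5 140.5]
```

Request:
arm_command:
  motion:
    - [50, 0, 0, 30, 0]
    - [50, 0, 0, 65, 0]
    - [50, 0, 0, 100, 0]
    - [50, 0, 0, 130, 0]
    - [50, 0, 0, 142, 0]

```text
time: 20.23
position: [0.4707, 0.2148, 0.0785]
tool_rot: [0.204, -3.128, 0.003]
ft_force: [0.1, -1.1, 0.5]
grip_width: 0.574
grip_force: 0.0
```

Request:
arm_command:
  motion:
    - [50, 0, 0, 0, 0]
    - [5, 0, 0, 0, 0]
    - [5, 0, 0, 0, 0]
    - [5, 0, 0, 0, 0]
    - [5, 0, 0, 0, 0]
  newtons: 15

```text
time: 20.65
position: [0.4746, 0.2173, 0.0845]
tool_rot: [-0.209, 3.132, 0.0]
ft_force: [0.1, 0.1, -0.5]
grip_width: 0.358
grip_force: 0.0
```

Request:
arm_command:
  motion:
    - [5, 0, 0, 0, 0]
    - [5, 0, 0, 0, 0]
    - [5, 0, 0, 0, 0]
    - [5, 0, 0, 0, 0]

```text
time: 20.98
position: [0.4739, 0.216, 0.0833]
tool_rot: [-0.209, 3.134, -0.003]
ft_force: [0.3, -2.5, 4.5]
grip_width: 0.151
grip_force: 15.0
```

```bash
cat > arc.py <<'E'
from h import *
import sys
p,r,s=pose(); q=tofix(p); dz=float(sys.argv[1]) if len(sys.argv)>1 else 0
y0,z0=q[1],q[2]-.05-dz; ph=np.arctan2(z0,y0); R0=np.hypot(z0,y0); print('tcp fix',q.round(4),'phi',ph.round(3),'R',R0.round(4),s['ft_force'].round(1),s['grip_width'],s['joint_positions'].round(2))
th=ph+np.arctan2(.044,.14)-np.pi/6; print('theta',th)
RR=np.hypot(.14,.044)
for dth in np.arange(.2,2.8,.2):
    f=ph+dth; t=HG+q[0]*FX+RR*np.cos(f)*FY+(RR*np.sin(f)+dz)*Z
    print(round(th+dth,2),(r.T@(t-p)*1000).round(1))
E
python3 arc.py
```

```text
tcp fix [-0.0989  0.143   0.0833] phi 0.229 R 0.1468 [ 0.3 -2.5  4.5] 0.1506181356830432 [ 0.31  0.29 -0.88  1.92  0.26  1.05  1.02]
theta 0.009994986939720896
0.21 [ -0.   -9.6 -27.7]
0.41 [ -0.1 -24.4 -53. ]
0.61 [ -0.1 -44.  -74.8]
0.81 [ -0.1 -67.5 -92.3]
1.01 [  -0.2  -94.  -104.8]
1.21 [  -0.2 -122.4 -111.7]
1.41 [  -0.2 -151.7 -112.9]
1.61 [  -0.3 -180.6 -108.2]
1.81 [  -0.3 -208.1  -97.9]
2.01 [  -0.3 -232.9  -82.4]
2.21 [  -0.3 -254.1  -62.2]
2.41 [  -0.3 -270.9  -38.2]
2.61 [  -0.3 -282.6  -11.3]
```

Request:
arm_command:
  motion:
    - [5, 0, -1.4, -5.5, 0]
    - [5, 0, -3.1, -11.3, 0]
    - [5, 0, -5, -17, 0]
    - [5, 0, -7.2, -22.4, 0]
    - [5, 0, -9.6, -27.7, 0]
  newtons: 20

```text
time: 21.4
position: [0.4748, 0.2081, 0.1094]
tool_rot: [-0.21, 3.134, 0.005]
ft_force: [5.8, 3.8, -13.1]
grip_width: 0.152
grip_force: 20.0
```

Request:
arm_command:
  motion:
    - [5, 0, -2.7, -5.3, 0]
    - [5, 0, -5.5, -10.5, 0]
    - [5, 0, -8.5, -15.5, 0]
    - [5, 0, -11.6, -20.5, 0]
    - [5, 0, -14.8, -25.3, 0]

```text
time: 21.82
position: [0.4766, 0.1951, 0.1351]
tool_rot: [-0.212, 3.133, 0.008]
ft_force: [4.7, 5.6, -12.2]
grip_width: 0.152
grip_force: 20.0
```

```bash
python3 arc.py|head -3
```

```text
tcp fix [-0.0991  0.1219  0.1351] phi 0.609 R 0.1486 [  4.7   5.6 -12.2] 0.15240995688272255 [ 0.39  0.2  -0.9   1.89  0.17  1.13  1.13]
theta 0.3902915234395842
0.59 [ -0.  -20.5 -21.3]
```

Tracking well. Continuing the arc.

Request:
arm_command:
  motion:
    - [5, 0, -3.7, -4.7, 0]
    - [5, 0, -7.5, -9.3, 0]
    - [5, 0, -11.4, -13.7, 0]
    - [5, 0, -15.5, -17.8, 0]
    - [5, 0, -19.6, -21.8, 0]

```text
time: 22.23
position: [0.4789, 0.1781, 0.1575]
tool_rot: [-0.214, 3.133, 0.013]
ft_force: [2.5, 9.2, -8.2]
grip_width: 0.155
grip_force: 20.0
```

Request:
arm_command:
  motion:
    - [5, 0, -4.5, -3.9, 0]
    - [5, 0, -9.1, -7.6, 0]
    - [5, 0, -13.8, -11.1, 0]
    - [5, 0, -18.6, -14.4, 0]
    - [5, 0, -23.5, -17.5, 0]

```text
time: 22.65
position: [0.4816, 0.1577, 0.1761]
tool_rot: [-0.217, 3.132, 0.018]
ft_force: [-0.5, 13.0, -0.2]
grip_width: 0.155
grip_force: 20.0
```

Request:
arm_command:
  motion:
    - [5, 0, -5.1, -2.9, 0]
    - [5, 0, -10.3, -5.6, 0]
    - [5, 0, -15.6, -8.1, 0]
    - [5, 0, -21, -10.4, 0]
    - [5, 0, -26.5, -12.5, 0]

```text
time: 23.07
position: [0.4848, 0.1347, 0.1904]
tool_rot: [-0.221, 3.132, 0.023]
ft_force: [-7.1, 17.2, 12.7]
grip_width: 0.153
grip_force: 20.0
```

Request:
arm_command:
  motion:
    - [5, 0, -5.6, -1.8, 0]
    - [5, 0, -11.2, -3.4, 0]
    - [5, 0, -16.9, -4.8, 0]
    - [5, 0, -22.6, -5.9, 0]
    - [5, 0, -28.4, -6.9, 0]

```text
time: 23.48
position: [0.4889, 0.1061, 0.1991]
tool_rot: [-0.222, 3.132, 0.019]
ft_force: [-11.4, 13.5, 24.9]
grip_width: 0.152
grip_force: 20.0
```

```bash
python3 arc.py
```

```text
tcp fix [-0.0988  0.032   0.1991] phi 1.359 R 0.1525 [-11.4  13.5  24.9] 0.15235714422317917 [ 0.56  0.07 -0.85  1.84  0.05  1.25  1.42]
theta 1.1400763845641295
1.34 [  0.2 -30.4   2. ]
1.54 [  0.4 -59.6   4.3]
1.74 [  0.6 -87.8  12.3]
1.94 [   0.9 -113.8   25.7]
2.14 [   1.1 -136.6   44.1]
2.34 [   1.2 -155.4   66.6]
2.54 [   1.4 -169.3   92.4]
2.74 [   1.5 -177.8  120.4]
2.94 [   1.6 -180.5  149.6]
3.14 [   1.7 -177.4  178.7]
3.34 [   1.7 -168.6  206.7]
3.54 [   1.6 -154.4  232.3]
3.74 [   1.6 -135.4  254.6]
```

Request:
arm_command:
  motion:
    - [5, 0.5, -4.5, -2, 0]
    - [5, 1, -10.5, -3.8, 0]
    - [5, 1.5, -16.7, -5, 0]
    - [5, 1.5, -23, -5.2, 0]
    - [5, 1.5, -29.3, -5.2, 0]

```text
time: 23.9
position: [0.4931, 0.0723, 0.2023]
tool_rot: [-0.217, 3.13, 0.011]
ft_force: [-0.4, 8.8, 8.9]
grip_width: 0.152
grip_force: 20.0
```

```bash
python3 arc.py 0.003
```

```text
tcp fix [-0.0992 -0.0021  0.2023] phi 1.585 R 0.1493 [-0.4  8.8  8.9] 0.15209468039761315 [ 0.6   0.06 -0.82  1.85  0.04  1.25  1.49]
theta 1.3654571052781113
1.57 [  0.1 -29.1   5.7]
1.77 [  0.3 -57.   14.6]
1.97 [  0.5 -82.7  28.8]
2.17 [   0.6 -104.9   47.8]
2.37 [   0.8 -123.    70.9]
2.57 [   1.  -136.1   97.1]
2.77 [   1.1 -143.7  125.4]
2.97 [   1.3 -145.6  154.6]
3.17 [   1.4 -141.6  183.7]
3.37 [   1.5 -132.   211.3]
3.57 [   1.6 -117.   236.5]
3.77 [  1.6 -97.3 258.2]
3.97 [  1.6 -73.7 275.6]
```

Request:
arm_command:
  motion:
    - [5, 0, -5.9, 0, 0]
    - [5, 0, -11.8, 0.3, 0]
    - [5, 0, -17.6, 1, 0]
    - [5, 0, -23.4, 2, 0]
    - [5, 0, -29, 3.2, 0]

```text
time: 24.32
position: [0.4969, 0.0421, 0.1981]
tool_rot: [-0.215, 3.131, 0.009]
ft_force: [0.2, 6.2, 4.5]
grip_width: 0.154
grip_force: 20.0
```

Request:
arm_command:
  motion:
    - [5, 0, -5.7, 1.4, 0]
    - [5, 0, -11.4, 3, 0]
    - [5, 0, -17, 4.8, 0]
    - [5, 0, -22.5, 6.8, 0]
    - [5, 0, -28, 9, 0]

```text
time: 24.73
position: [0.5004, 0.0133, 0.1887]
tool_rot: [-0.214, 3.132, 0.007]
ft_force: [-0.7, 4.9, 4.0]
grip_width: 0.155
grip_force: 20.0
```

```bash
python3 arc.py 0.004 | head -9
```

```text
tcp fix [-0.0998 -0.0614  0.1887] phi 1.999 R 0.1481 [-0.7  4.9  4. ] 0.15514180224037943 [ 0.66  0.08 -0.76  1.86  0.05  1.23  1.59]
theta 1.7795679915180402
1.98 [  0.1 -24.8  15.8]
2.18 [  0.2 -46.8  35.2]
2.38 [  0.3 -64.5  58.6]
2.58 [  0.4 -77.1  85. ]
2.78 [  0.4 -84.3 113.5]
2.98 [  0.5 -85.7 142.7]
3.18 [  0.6 -81.2 171.7]
```

Request:
arm_command:
  motion:
    - [5, 0, -5.3, 2.5, 0]
    - [5, 0, -10.5, 5.3, 0]
    - [5, 0, -15.5, 8.4, 0]
    - [5, 0, -20.4, 11.8, 0]
    - [5, 0, -25, 15.4, 0]

```text
time: 25.15
position: [0.5038, -0.015, 0.1721]
tool_rot: [-0.21, 3.133, 0.001]
ft_force: [2.2, 3.5, 4.0]
grip_width: 0.156
grip_force: 20.0
```

Request:
arm_command:
  motion:
    - [5, 0, -4.7, 3.5, 0]
    - [5, 0, -9.3, 7.2, 0]
    - [5, 0, -13.7, 11, 0]
    - [5, 0, -18, 15, 0]
    - [5, 0, -22, 19.3, 0]

```text
time: 25.57
position: [0.5066, -0.0369, 0.1524]
tool_rot: [-0.21, 3.133, 0.001]
ft_force: [3.9, 4.4, 2.1]
grip_width: 0.152
grip_force: 20.0
```

Request:
arm_command:
  motion:
    - [5, 0, -3.9, 4.4, 0]
    - [5, 0, -7.7, 8.9, 0]
    - [5, 0, -11.3, 13.5, 0]
    - [5, 0, -14.7, 18.3, 0]
    - [5, 0, -17.8, 23.2, 0]

```text
time: 25.98
position: [0.5089, -0.0539, 0.129]
tool_rot: [-0.21, 3.133, 0.002]
ft_force: [3.6, 6.1, 2.0]
grip_width: 0.155
grip_force: 20.0
```

```bash
python3 arc.py 0.004 | head -6
```

```text
tcp fix [-0.1004 -0.1292  0.129 ] phi 2.616 R 0.1494 [3.6 6.1 2. ] 0.15499914704565346 [ 0.71  0.17 -0.71  1.9   0.12  1.11  1.66]
theta 2.3968034647615144
2.6 [ 0.  -9.9 28. ]
2.8 [  0.1 -16.4  56.5]
3.0 [  0.1 -17.2  85.8]
3.2 [ 1.000e-01 -1.220e+01  1.147e+02]
```

Request:
arm_command:
  motion:
    - [5, 0, -2.6, 4.5, 0]
    - [5, 0, -5, 9, 0]
    - [5, 0, -7.2, 14, 0]
    - [5, 0, -9.2, 19, 0]
    - [5, 0, -10.5, 24, 0]

```text
time: 26.4
position: [0.5103, -0.0646, 0.105]
tool_rot: [-0.21, 3.133, 0.001]
ft_force: [1.8, 5.3, 5.6]
grip_width: 0.151
grip_force: 20.0
```

Request:
arm_command:
  motion:
    - [5, 0, -0.6, 3, 0]
    - [5, 0, -1, 5.5, 0]
    - [5, 0, -1.3, 7.5, 0]
    - [5, 0, -1.3, 7.5, 0]

```text
time: 26.73
position: [0.5113, -0.065, 0.1013]
tool_rot: [-0.212, 3.133, -0.001]
ft_force: [-4.9, 7.6, 25.3]
grip_width: 0.157
grip_force: 20.0
```

```bash
python3 arc.py 0.004 | head -3
```

```text
tcp fix [-0.0995 -0.1405  0.1013] phi 2.817 R 0.1482 [-4.9  7.6 25.3] 0.15676573199151217 [ 0.71  0.21 -0.69  1.92  0.15  1.06  1.66]
theta 2.5977905181265837
2.8 [ 0.  -5.1 29. ]
```

Request:
arm_command:
  motion:
    - [5, 0, 1, -3, 0]
    - [30, 0, 1, -3, 0]
    - [40, 0, 1, -3, 0]
    - [40, 0, 1, -3, 0]
    - [40, 0, 1, -3, 0]

```text
time: 27.15
position: [0.5086, -0.0663, 0.1002]
tool_rot: [0.208, -3.132, 0.001]
ft_force: [0.2, 0.3, 0.1]
grip_width: 0.372
grip_force: 0.0
```

Request:
arm_command:
  motion:
    - [40, 0, 0, -15, 0]
    - [40, 0, 0, -40, 0]
    - [40, 0, 0, -75, 0]
    - [40, 0, 0, -110, 0]
    - [40, 0, 0, -140, 0]

```text
time: 27.57
position: [0.5094, -0.0657, 0.2427]
tool_rot: [0.209, -3.134, 0.002]
ft_force: [0.5, -0.3, -0.5]
grip_width: 0.456
grip_force: 0.0
```

Request:
arm_command:
  motion:
    - [40, 35, 0, 0, 0]
    - [40, 70, 0, 0, 0]
    - [40, 70, 0, 0, 0]

```text
time: 27.82
position: [0.4347, -0.0764, 0.2405]
tool_rot: [0.203, -3.129, 0.006]
ft_force: [0.4, -0.9, -0.6]
grip_width: 0.455
grip_force: 0.0
```

Run:
```python
from h import *
a,d,P=snap('scene'); b,d2,P2=snap('side')
for n,dd,PP in(('scene',d,P),('side',d2,P2)):
    F=tofix(np.nan_to_num(cloud(dd,PP),nan=9))
    m=(abs(F[...,0])<.045)&(F[...,1]>-.17)&(F[...,1]<-.055)&(F[...,2]>.07)&(F[...,2]<.125); q=F[m]
    A=np.c_[q[:,:2],np.ones(len(q))]
    for _ in range(4):
        k=np.linalg.lstsq(A,q[:,2],rcond=None)[0]; r=abs(A@k-q[:,2]); s=r<max(.0015,np.median(r)*2); q=q[s];A=A[s]
    print(n,len(q),'slope deg',np.degrees(k[:2]),'z at centre',k@[0,-.1,1])
    m=(F[...,0]>-.115)&(F[...,0]<-.07)&(F[...,1]>-.17)&(F[...,1]<-.11)&(F[...,2]>.07)&(F[...,2]<.125); q=F[m]
    if len(q): print('handle',len(q),np.median(q,0),q.max(0))
im=np.hstack([cv2.resize(a[150:230,300:400],(400,320)),cv2.resize(b[200:300,255:355],(400,320))])
cv2.imwrite('pics/c14.png',im[:,:,::-1])
```

```text
scene 505 slope deg [ 0.39375676 -0.22354038] z at centre 0.09822091808735423
handle 60 [-0.0931691  -0.14298934  0.09843666] [-0.07204264 -0.13291608  0.10593896]
side 495 slope deg [-0.01682393  0.40252281] z at centre 0.09823481366696626
handle 78 [-0.09349181 -0.13622904  0.09755045] [-0.07032597 -0.13074685  0.10332221]
```

View pics/c14.png

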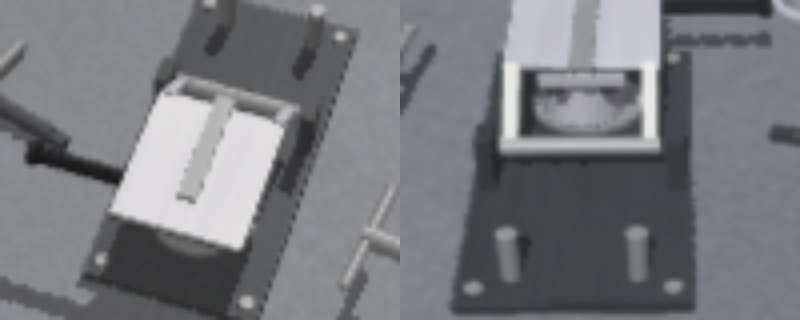

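The leaf is level (slope within 0.4°, plate top at 98 mm as designed), closed over the seat with the cup body visible under it at (585,105). The gripper is clear. Handing in.

```bash
python3 -c "
from bench import close_job;print(close_job())"
```

```text
the job is handed in; nothing more can be done
None
```

The cup was slid home with the catch up behind it, and the leaf was swung over until it measured level and fully closed. The cup body showed under the leaf, the gripper was clear, and I handed the job in at about 28 s of the 61 s; the judged result was not shown.

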